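Lock the jar mill: find the shaft's cross-hole and pin it

TASK

Lock the jar of the bench mill so that it can be opened: take the lock pin with the round black knob out of the tool block, stand it in the bore on top of the mill's bearing block and let go, so that it rests on the shaft. Turn the barring wheel gently until the pin drops into the hidden cross-hole of the shaft, and do not force the wheel or the pin when they stop. Then push the pin down until it is fully home, its collar flat on the block, and leave it there; leave the other tools and the amber bottle where they stand.

Things in the scene. Friction and masses are not known exactly. Their poses are not given: they have to be found in the camera images.
- lock_pin: drum lock pin, 105 mm, 55 to 90 g: steel shank, black knob, standing knob up in the tool block. Origin at its tip, z along the pin to the knob. From the tip up: chamfer 5.6 to 10 mm diameter over 3 mm; 10 mm to z 31; cone to 12 mm at z 36; 12 mm to z 75; collar 22 mm, z 75 to 79; knob 22 mm, z 79 to 105, flat top
- pin_tip (a point): centre of the lock pin's lower tip; on the tool block it stands 6 mm above the worktop
- pin_knob (a point): point on the lock pin's axis inside its knob, 92 mm above the tip and 13 mm below the knob's top: the place to grip
- pin_collar (a point): centre of the underside of the lock pin's collar, 75 mm above the tip; at home it lies on the bearing block's top
- lock_bore (a point): centre of the mouth of the vertical lock bore, in the flat top (52 x 40 mm) of the mill's bearing block, 155 mm above the worktop; z up, y along the shaft away from the wheel. The bore is 13.2 mm wide; 30 mm down it meets the shaft, under the shaft it goes on. Misaligned, a pin stands on the shaft with its tip 30 mm deep, leaning up to 0.12 rad
- shaft: the mill's shaft, 30 mm thick, with jar and barring wheel: turns either way about its y axis and stays where it is left; about 1.5 N at a ball turns it. Origin on the axis below the lock bore. A 13.5 mm cross-hole goes right through it under the bore, so it lines up twice a turn; it cannot be seen, and wheel, arms and axes of this body do not show its angle
- mill: bench jar mill, fixed: grey base 170 x 312 x 20 mm, white motor box (120 x 72, 153 mm high) at one end, white jar 104 mm across on the shaft, bearing block with lock bore, wheel beyond the base. Origin under the base's centre, y along the shaft to the motor. Near alignment the pin drops to 40 mm deep onto a sprung catch; the shaft then has up to 0.35 rad of play either way until the pin stops it
- wheel_centre (a point): centre of the barring wheel, on the shaft's axis, 110 mm above the worktop, 88 mm from the lock bore in its -y direction. The wheel stands upright across the shaft: steel hub 42 mm across, 30 mm wide, four 9 mm arms with ball knobs. With the pin dropped in, pushing it past the catch and home takes 8 to 20 N, turns the shaft straight by itself, and the catch then holds it down
- ball0 (a point): first ball knob of the barring wheel (black, 24 mm across): its centre, 62 mm from the shaft's axis; the four are alike, 90 degrees apart, numbered in turn; which is uppermost at the start varies
- ball1 (a point): second ball knob of the barring wheel (black, 24 mm across): its centre, 62 mm from the shaft's axis; the four are alike, 90 degrees apart, numbered in turn; which is uppermost at the start varies
- ball2 (a point): third ball knob of the barring wheel (black, 24 mm across): its centre, 62 mm from the shaft's axis; the four are alike, 90 degrees apart, numbered in turn; which is uppermost at the start varies
- ball3 (a point): fourth ball knob of the barring wheel (black, 24 mm across): its centre, 62 mm from the shaft's axis; the four are alike, 90 degrees apart, numbered in turn; which is uppermost at the start varies
- tool_block: aluminium tool block 46 x 140 x 42 mm, fixed, with three holes in a row along its y, 46 mm apart, 13.5 mm wide, 36 mm deep; lock pin, T-key and drift stand in them in any order. Origin under its centre
- t_key: steel T-key, 99 mm long, 58 mm crossbar on top; bystander. Origin at its lower end
- drift: plain steel drift, 102 mm long, upper third 15 mm thick, no collar; bystander. Origin at its lower end
- reagent_amber: amber glass bottle with black cap, 67 mm across, 150 mm high, standing behind the wheel and the tool block; bystander. Origin under its centre

How it is judged:
On the way, in this order (a step that is already met when the one before it is completed fails the run):
1. the lock pin stands in the lock bore, let go, resting on the shaft (tip 24 to 34 mm below the mouth) (horizontal distance between pin_collar and lock_bore below 0.012 m and horizontal distance between pin_tip and lock_bore below 0.006 m and z of pin_tip in the frame of lock_bore between -0.034 and -0.024 m and contact force between the fingers and lock_pin below 0.2 N), for 0.2 s.
2. the pin has dropped into the shaft's cross-hole (tip more than 36 mm below the mouth) (horizontal distance between pin_collar and lock_bore below 0.012 m and horizontal distance between pin_tip and lock_bore below 0.006 m and z of pin_tip in the frame of lock_bore below -0.036 m), for 0.1 s.
At the end, for the whole second after the job is handed in: the lock pin is home in the lock bore, through the shaft: its collar's underside within 2.5 mm of the block's top, within 4 mm of the bore's axis, the pin upright within 0.06 rad, at rest and let go (horizontal distance between pin_collar and lock_bore below 0.004 m and z of pin_collar in the frame of lock_bore between -0.003 and 0.0025 m and angle between the z axis of lock_pin and the z axis of lock_bore, either way round below 0.06 rad and linear speed of lock_pin below 0.02 m/s); the robot touches nothing.
It fails at once if the robot rams the pin down on the shaft that is not lined up, with more than 45 N between them (about 25 N of push) (contact force between the fingers and lock_pin above 5 N and contact force between lock_pin and shaft above 45 N and z of pin_tip in the frame of lock_bore between -0.052 and -0.0425 m).
It fails at once if the pin and the shaft are forced against each other with more than 130 N (as by leaning on the locked wheel with about 19 N or more at a ball) (contact force between lock_pin and shaft above 130 N).
It fails at once if the T-key or the drift is moved by more than 30 mm (distance of any of t_key, drift from where it was at the start of the episode above 0.03 m).
It fails at once if the amber bottle is moved by more than 30 mm (distance of reagent_amber from where it was at the start of the episode above 0.03 m).
It also fails if it takes over 72 s, if anything falls off the work surface, if the arm or the gripper's body presses on something with over 40 N, if the wrist force passes 120 N, or if a joint passes its speed limit or range.

ROBOT

A 7-joint arm with a two-finger parallel gripper is mounted at the origin on a cart in front of the work surface, level with it; the furniture and walls round the work are solid. World frame = base frame: x ahead of the robot, y to its left, z up, the work surface at z = 0. Lengths are in m, angles in rad, forces in N, time in s.
With the tool pointing down it reaches from about 0.4 to 0.925 m from the base axis. Payload 4.1 kg.
Tool frame: the origin (TCP) lies midway between the tips of the shut fingers; the grasp point (between the pads) lies 19 mm behind it; z points along the fingers, y is the line along which they close (so a half turn about z gives the same grasp; the last joint's range is limited). The gripper opens to 85 mm and grips with 20 to 120 N. Pads are 22 mm wide; open, the fingers measure 114 mm over their backs; the gripper's body (76 mm by 85 mm) begins 54 mm behind the grasp point. The pads swing forward as they close: fully open they stand 13 mm farther back than shut.
Start: joints at [-1.393, 0.398, 0.045, 1.537, -0.019, 1.207, -0.051], TCP at [0.178, 0.625, 0.231] pointing down, gripper open.
Joint ranges: [-2.82, 2.82], [-0.49, 2.23], [-1.37, 1.46], [0, 2.46], [-1.36, 4.5], [0.23, 2], [-2.94, 2.94]. Speed limits (rad/s): [2.57, 2.57, 3.14, 3.14, 3.14, 3.14, 3.14].

INTERFACE

Orientations are given as a 3x3 rotation matrix whose columns are the frame's x, y, z axes.
In Python, from cell import status, read_camera, robot gives the robot as it stands.
- The arm moves only by the shell command python3 -m crank 'ROWS'. ROWS is rows parted by semicolons, their numbers by spaces, 1 to 5 of them, each of 5 numbers: the finger opening in m, then dx, dy, dz in m, then a turn about the tool's z in rad; each row is the pose to reach, as a shift and turn from the pose commanded when the command began, along the tool's axes at that moment; what a row does not reach only later rows make up. A row lasts 1/8 s, in which the tool goes at most 0.0625 m and 0.188 rad, less where a joint would pass 70% of its speed; a pose out of reach is approached as far as the arm can. The fingers move at their own pace and stop on an object; the grip force is fixed at half the most. Time passes only in rows, so rows that do not move let the fingers close. It prints the time, the measured TCP pose, the force, the opening and the grip force at its end.
- status.state(): the state, without advancing time (a new reading comes with each control period).
- read_camera(name): name is "scene" or "top" or "wrist"; returns a dict with "image" (384x512x3 uint8, red, green, blue), "fx", "fy", "cx", "cy" (pixels), "R" (3x3) and "t" (3): a world point X has camera coordinates R X + t. Camera axes: x right, y down, z forward; pixel columns grow to the right and rows downward; lengths in m; the calibration is good to about 2 mm. A picture is of the moment at which its call begins. There is no depth.
- robot.hand_in(): hands the job in; it is judged then, once.
The state is a dict: "time_s": time; "joint_pos": joint angles; "joint_vel": joint speeds; "joint_efforts": joint torques, N m; "tool_pos": TCP position; "ee_rot": TCP orientation; "wrist_force": force on the tool from outside, world axes, zero at the start; "wrist_torque": the same for the moment, N m; "gripper_width": finger opening in m; "grasp_force": force on a finger pad.
Only numpy, scipy, OpenCV 4.12 (cv2) and the standard library are available. Lean on these libraries where they do the work, as an engineer would, in place of code of your own. Each camera call takes 0.05 s, during which the arm holds its last target. There are 200 camera calls.

## Working session

There is one attempt and no reset: what is moved stays moved. The work goes in short steps, Python scripts to look and compute and a shell command to move; the robot and the scene stay as the last step left them, time stands still between calls to the robot, and variables do not carry over. Pictures are saved under pics/ and viewed, at most 10 in all, crops included, and the job is handed in when it is done.

```bash
mkdir -p pics; ls
cat > h.py <<'E'
import numpy as np, cv2, pickle
from cell import status, read_camera, robot
def snap(n,f):
    c=read_camera(n); cv2.imwrite(f'pics/{f}.png',c['image'][:,:,::-1]); pickle.dump(c,open(f'pics/{f}.pkl','wb')); return c
def ld(f): return pickle.load(open(f'pics/{f}.pkl','rb'))
def ray(c,u,v):
    d=c['R'].T@np.array([(u-c['cx'])/c['fx'],(v-c['cy'])/c['fy'],1]); o=-c['R'].T@c['t']; return o,d/np.linalg.norm(d)
def at(c,u,v,z):
    o,d=ray(c,u,v); return o+d*(z-o[2])/d[2]
def proj(c,X):
    p=c['R']@np.array(X)+c['t']; return [c['fx']*p[0]/p[2]+c['cx'],c['fy']*p[1]/p[2]+c['cy']]
def tri(*a):
    A=np.zeros((3,3));b=np.zeros(3);L=[]
    for c,u,v in a:
        o,d=ray(c,u,v);P=np.eye(3)-np.outer(d,d);A+=P;b+=P@o;L.append((o,d))
    X=np.linalg.solve(A,b); return X,[np.linalg.norm(np.cross(X-o,d)) for o,d in L]
E
python3 - <<'E'
from h import *
np.set_printoptions(precision=4,suppress=True)
ims=[]
for n in ['scene','top','wrist']:
    c=snap(n,n+'0'); print(n,c['fx'],-c['R'].T@c['t'],c['R'][2])
    ims.append(c['image'])
s=status.state(); print(s['tool_pos'],s['ee_rot'],s['time_s'])
cv2.imwrite('pics/st.png',cv2.resize(ims[0],(800,600))[:,:,::-1])
cv2.imwrite('pics/tt.png',cv2.resize(ims[1],(800,600))[:,:,::-1])
E
```

```text
pics
scene 418.5226146381532 [ 0.0473 -0.4171  0.7499] [ 0.6027  0.3832 -0.6999]
top 369.61773148447355 [ 0.396  -0.1156  0.9395] [ 0.1951  0.038  -0.9801]
wrist 323.4863753121743 [0.1042 0.6443 0.3722] [ 0.2881 -0.0844 -0.9539]
[0.1775 0.6248 0.2305] [[-0.962   0.2732 -0.0003]
 [ 0.2732  0.962  -0.0015]
 [-0.0001 -0.0015 -1.    ]] 0.15
```

View pics/st.png

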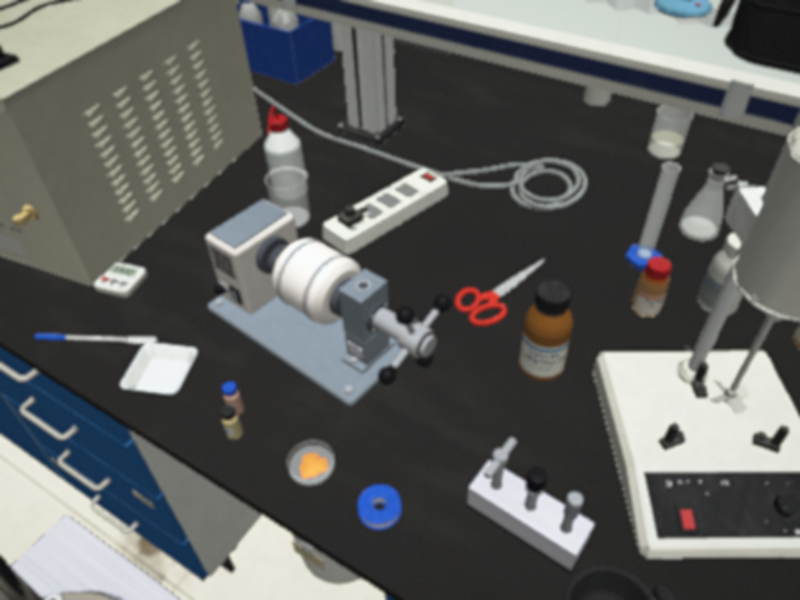

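View pics/tt.png

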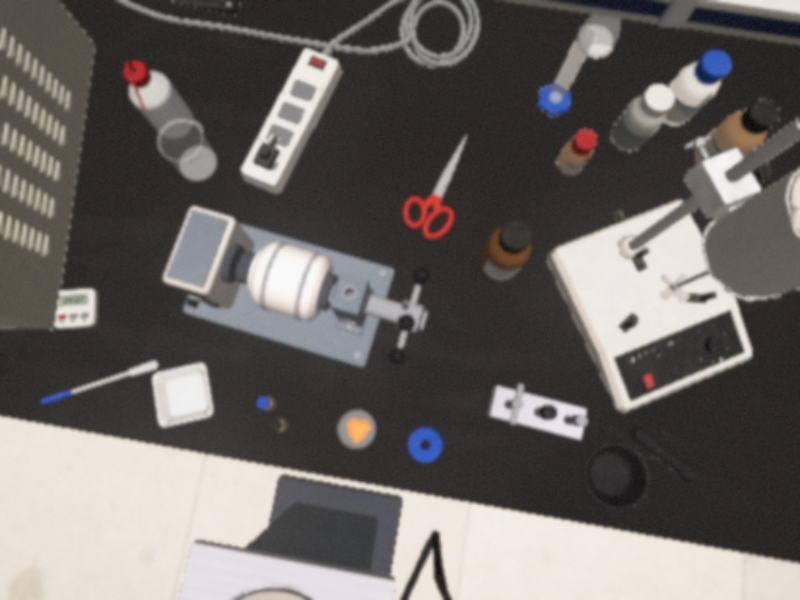

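The scene view shows the mill (block top about (362,287), wheel hub (425,345)) and the tool block with the black-knobbed pin in the middle (537,480). The top view shows bore (349,293), pin (546,411), in 800x600 pixels. Next I enlarge.

Run:
```python
from h import *
a=ld('scene0')['image'];b=ld('top0')['image']
def cr(im,x,y): return cv2.resize(im[y:y+75,x:x+100],(400,300),interpolation=cv2.INTER_CUBIC)
m=np.vstack([np.hstack([cr(a,205,170),cr(a,295,275)]),np.hstack([cr(b,195,165),cr(b,300,225)])])
cv2.imwrite('pics/m1.png',m[:,:,::-1])
```

```text
(no output)
```

View pics/m1.png

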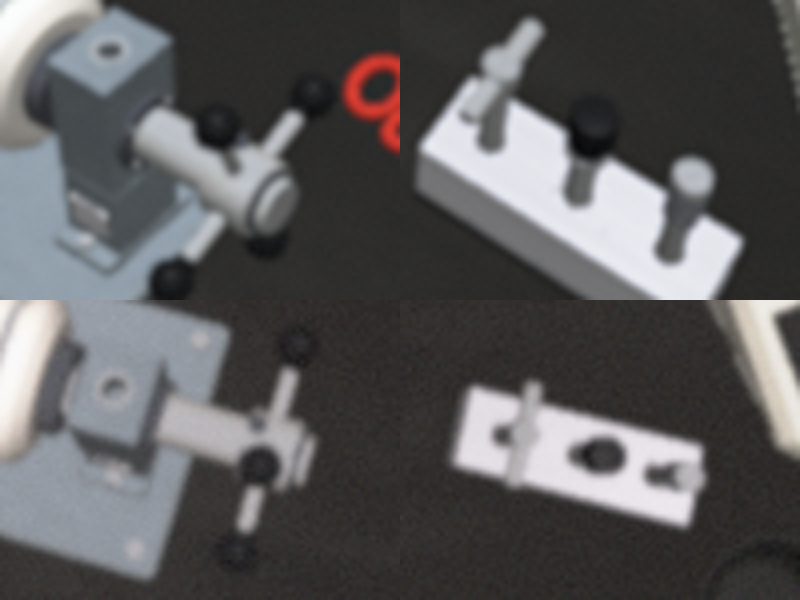

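The enlarged crops show the bore at mosaic (110,50) scene and (115,387) top, and the pin's knob top at (596,112) and (607,454). Balls are at scene (218,126), (313,94), (172,280), (265,240) and top (258,465), (297,344), (237,550).

Run:
```python
from h import *
np.set_printoptions(precision=4,suppress=True)
a=ld('scene0');b=ld('top0')
S=lambda x,y,ox,oy:(ox+x/4-.375,oy+y/4-.375)
def t(n,s,p):
    X,r=tri((a,*s),(b,*p));print(n,X,np.round(r,4));return X
bore=t('bore',S(110,50,205,170),S(115,87,195,165))
pin=t('knobtop',S(196,112,295,275),S(207,154,300,225))
A=t('ballA',S(218,126,205,170),S(258,165,195,165))
B=t('ballB',S(313,94,205,170),S(297,44,195,165))
C=t('ballC',S(172,280,205,170),S(237,250,195,165))
t('drifttop',S(291,172,295,275),S(287,178,300,225))
t('keymid',S(100,65,295,275),S(126,135,300,225))
print('known z: bore',at(a,*S(110,50,205,170),.155),at(b,*S(115,87,195,165),.155))
print('knob',at(a,*S(196,112,295,275),.111),at(b,*S(207,154,300,225),.111))
# block top corners z=.042 from top view
for p in [(70,85),(303,142),(290,228),(52,166)]: print('corner',at(b,*S(*p,300,225),.042))
for p in [(68,75),(343,238),(20,150)]: print('cornerS',at(a,*S(*p,295,275),.042))
w=(B+C)/2;print('wheel',w,'d',w-bore,'BC',B-C)
s=status.state();print(s['tool_pos'])
```

```text
bore [ 0.5463 -0.0257  0.1561] [0.0013 0.0013]
knobtop [ 0.4348 -0.33    0.1119] [0.0004 0.0004]
ballA [ 0.5158 -0.11    0.1714] [0.0003 0.0003]
ballB [ 0.5932 -0.1195  0.1321] [0.0006 0.0006]
ballC [ 0.4774 -0.1056  0.0921] [0.0006 0.0006]
drifttop [ 0.4297 -0.3748  0.1115] [0.0003 0.0003]
keymid [ 0.4369 -0.2849  0.1085] [0.0013 0.0013]
known z: bore [ 0.5463 -0.024   0.155 ] [ 0.5473 -0.0265  0.155 ]
knob [ 0.435  -0.3296  0.111 ] [ 0.4351 -0.3306  0.111 ]
corner [ 0.4645 -0.2628  0.042 ]
corner [ 0.4552 -0.4039  0.042 ]
corner [ 0.4043 -0.4017  0.042 ]
corner [ 0.4155 -0.2588  0.042 ]
cornerS [ 0.4633 -0.2594  0.042 ]
cornerS [ 0.453  -0.4017  0.042 ]
cornerS [ 0.4162 -0.2586  0.042 ]
wheel [ 0.5353 -0.1126  0.1121] d [-0.011  -0.0869 -0.044 ] BC [ 0.1158 -0.0139  0.04  ]
[0.1775 0.6248 0.2305]
```

Run:
```python
from h import *
np.set_printoptions(precision=3,suppress=True)
a=ld('scene0');b=ld('top0');k=.64
for n,p in dict(ovencorner=(100,282),ovenright=(262,150),dish=(160,370)).items(): print(n,at(a,p[0]*k,p[1]*k,0))
for n,p in dict(ovcorner=(55,325),amberbase=(500,270)).items(): print(n,at(b,p[0]*k,p[1]*k,0))
print(tri((a,552*k,297*k),(b,516*k,236*k)))
R=status.state()['ee_rot'];p=status.state()['tool_pos']
for w in [(.32,.45,.27),(.45,.2,.27),(.47,-.1,.27),(.435,-.33,.2)]: print(w,R.T@(np.array(w)-p))
```

```text
ovencorner [0.452 0.463 0.   ]
ovenright [0.91  0.503 0.   ]
dish [0.37 0.23 0.  ]
ovcorner [0.438 0.457 0.   ]
amberbase [ 0.656 -0.251  0.   ]
(array([ 0.67 , -0.245,  0.141]), [np.float64(0.0019706169669203412), np.float64(0.001970616966920373)])
(0.32, 0.45, 0.27) [-0.185 -0.129 -0.039]
(0.45, 0.2, 0.27) [-0.378 -0.334 -0.039]
(0.47, -0.1, 0.27) [-0.479 -0.617 -0.038]
(0.435, -0.33, 0.2) [-0.509 -0.848  0.032]
```

```bash
python3 -m crank '0.085 -0.04 -0.04 -0.02 0; 0.085 -0.09 -0.08 -0.04 0; 0.085 -0.13 -0.12 -0.04 0; 0.085 -0.173 -0.164 -0.04 0; 0.085 -0.22 -0.21 -0.04 0.1'
python3 - <<'E'
from h import *
s=status.state();R=s['ee_rot'];p=s['tool_pos'];print(p,R)
for w in [(.45,.1,.27),(.45,-.2,.27),(.435,-.33,.2)]: print(w,R.T@(np.array(w)-p))
E
```

```text
time_s: 0.78
tool_pos: [0.3309, 0.364, 0.2713]
ee_rot: [[-0.929, 0.37, 0.0], [0.37, 0.929, 0.0], [0.0, 0.0, -1.0]]
wrist_force: [0.6, -0.5, 0.3]
gripper_width: 0.0849
grasp_force: 0.0
[0.33090699 0.36404383 0.27126509] [[-9.28947294e-01  3.70211988e-01  9.97163569e-05]
 [ 3.70211999e-01  9.28947229e-01  3.49011044e-04]
 [ 3.65768391e-05  3.61129057e-04 -9.99999934e-01]]
(0.45, 0.1, 0.27) [-0.20838337 -0.20119358  0.00118482]
(0.45, -0.2, 0.27) [-0.31944697 -0.47987775  0.00108011]
(0.435, -0.33, 0.2) [-0.35364288 -0.60621935  0.07103324]
```

```bash
python3 -m crank '0.085 -0.042 -0.04 0 0.15; 0.085 -0.084 -0.08 0 0.3; 0.085 -0.126 -0.12 0 0.45; 0.085 -0.168 -0.16 0 0.6; 0.085 -0.21 -0.2 0 0.75'
python3 - <<'E'
from h import *
s=status.state();R=s['ee_rot'];p=s['tool_pos'];print(p,R)
for w in [(.45,-.2,.27),(.435,-.33,.2)]: print(w,R.T@(np.array(w)-p))
E
```

```text
time_s: 1.4
tool_pos: [0.4523, 0.101, 0.2713]
ee_rot: [[-0.425, 0.905, 0.0], [0.905, 0.425, 0.001], [0.001, 0.001, -1.0]]
wrist_force: [1.1, 0.2, -0.2]
gripper_width: 0.085
grasp_force: 0.0
[0.45227883 0.10101162 0.27133322] [[-4.25375963e-01  9.05016661e-01  3.66434683e-04]
 [ 9.05016590e-01  4.25375631e-01  7.37475542e-04]
 [ 5.11555267e-04  6.45333836e-04 -9.99999661e-01]]
(0.45, -0.2, 0.27) [-0.27145184 -0.13010625  0.0011104 ]
(0.435, -0.33, 0.2) [-0.38275916 -0.1990255   0.07100901]
```

```bash
python3 -m crank '0.085 -0.055 -0.026 0 0.1; 0.085 -0.11 -0.052 0 0.2; 0.085 -0.165 -0.08 0 0.3; 0.085 -0.22 -0.105 0 0.4; 0.085 -0.272 -0.13 0 0.51'
python3 - <<'E'
from h import *
s=status.state();R=s['ee_rot'];p=s['tool_pos'];print(p,R)
for w in [(.435,-.33,.2)]: print(w,R.T@(np.array(w)-p))
E
```

```text
time_s: 2.02
tool_pos: [0.451, -0.2005, 0.2714]
ee_rot: [[0.069, 0.998, 0.001], [0.998, -0.069, 0.001], [0.001, 0.001, -1.0]]
wrist_force: [0.7, -1.0, 0.7]
gripper_width: 0.085
grasp_force: 0.0
[ 0.45103488 -0.20049425  0.27140464] [[ 6.92862848e-02  9.97596262e-01  1.05268206e-03]
 [ 9.97596546e-01 -6.92870066e-02  6.65420829e-04]
 [ 7.36758521e-04  1.00404745e-03 -9.99999225e-01]]
(0.435, -0.33, 0.2) [-0.13035809 -0.00709497  0.07130153]
```

```bash
python3 -m crank '0.085 -0.045 -0.003 0.02 0; 0.085 -0.09 -0.005 0.04 0; 0.085 -0.13 -0.007 0.07 0; 0.085 -0.13 -0.007 0.07 0'
python3 - <<'E'
from h import *
c=snap('wrist','w1');cv2.imwrite('pics/w1b.png',cv2.resize(c['image'],(800,600))[:,:,::-1])
s=status.state();print(s['tool_pos'],proj(c,(.435,-.33,.111)),-c['R'].T@c['t'],c['R'])
E
```

```text
time_s: 2.52
tool_pos: [0.4325, -0.3304, 0.199]
ee_rot: [[0.073, 0.997, -0.006], [0.997, -0.073, -0.0], [-0.001, -0.006, -1.0]]
wrist_force: [-0.3, 0.3, 0.1]
gripper_width: 0.0851
grasp_force: 0.0
[ 0.43430216 -0.32874656  0.20012365] [np.float64(263.403904155259), np.float64(196.53331307828495)] [ 0.43915698 -0.25565472  0.3407942 ] [[ 0.99740666 -0.0717984  -0.00499426]
 [-0.06696972 -0.95126598  0.3010118 ]
 [-0.02636304 -0.29989671 -0.95360734]]
```

View pics/w1b.png

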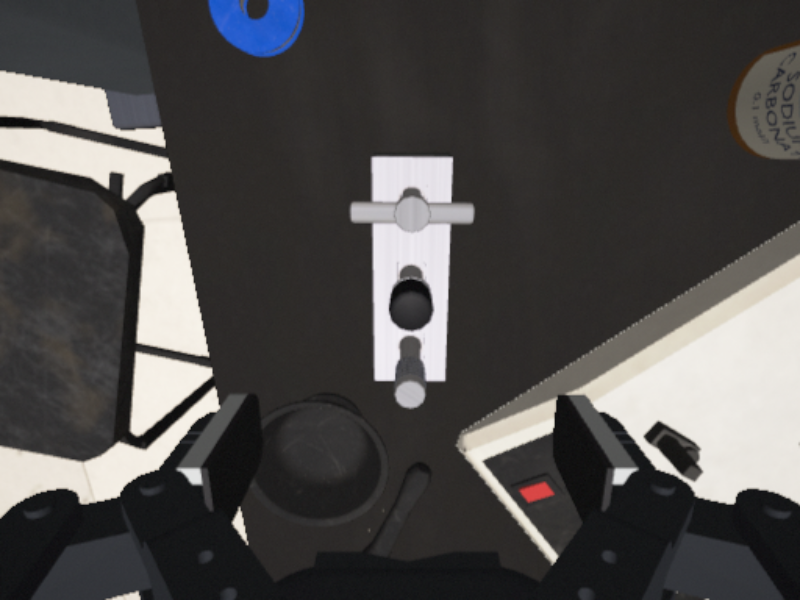

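The wrist view shows the knob's top at (411,308), that is 263,197 in raw pixels, which agrees with the prediction (263.4,196.5); the T-key is above it and the drift below it in the image.

```bash
python3 - <<'E'
from h import *
np.set_printoptions(precision=3,suppress=True)
c=ld('w1');b=ld('top0');a=ld('scene0');k=.64
print('hotplate corner',tri((c,458*k,441*k),(b,622*k,408*k)))
print('bowl right edge',at(c,387*k,460*k,.04),at(c,320*k,405*k,.04))
s=status.state();print(s['ee_rot'].T@(np.array([.435,-.330,.079])-s['tool_pos']))
E
python3 -m crank '0.085 0.0 0.001 0 0;0.085 0.0 0.001 0 0'
```

```text
hotplate corner (array([ 0.462, -0.468,  0.015]), [np.float64(0.0019331965636442308), np.float64(0.0019331965636443095)])
bowl right edge [ 0.409 -0.463  0.04 ] [ 0.368 -0.417  0.04 ]
[-0.001  0.001  0.121]
time_s: 2.82
tool_pos: [0.4381, -0.3268, 0.202]
ee_rot: [[0.063, 0.998, 0.002], [0.998, -0.063, 0.0], [0.001, 0.002, -1.0]]
wrist_force: [1.1, 0.6, -0.6]
gripper_width: 0.0849
grasp_force: 0.0
```

```bash
python3 -m crank '0.085 0 0 0.04 0;0.085 0 0 0.08 0; 0.085 0 0 0.1 0;0.085 0 0 0.1 0'
python3 - <<'E'
from h import *
s=status.state();print(s['tool_pos'],s['joint_vel'],s['ee_rot'].T@(np.array([.435,-.330,.079])-s['tool_pos']))
E
```

```text
time_s: 3.32
tool_pos: [0.4367, -0.3271, 0.1007]
ee_rot: [[0.065, 0.998, -0.001], [0.998, -0.065, 0.001], [0.001, -0.001, -1.0]]
wrist_force: [-1.1, 0.2, 0.1]
gripper_width: 0.0852
grasp_force: 0.0
[ 0.43673407 -0.32709536  0.10072312] [-0.00332732 -0.02707762  0.02706713 -0.037928    0.00732401  0.00592003
 -0.00477476] [-0.00303385 -0.00150921  0.02172224]
```

```bash
python3 -m crank '0.085 -0.003 -0.0015 0.018 0;0.085 -0.003 -0.0015 0.022 0;0.022 -0.003 -0.0015 0.022 0;0.01 -0.003 -0.0015 0.022 0;0.01 -0.003 -0.0015 0.022 0'
python3 -m crank '0.01 0 0 0 0;0.01 0 0 0 0;0.01 0 0 0 0;0.01 0 0 0 0'
```

```text
time_s: 3.95
tool_pos: [0.4354, -0.3311, 0.0796]
ee_rot: [[0.066, 0.998, 0.001], [0.998, -0.066, -0.0], [-0.0, 0.001, -1.0]]
wrist_force: [0.0, -0.1, 0.3]
gripper_width: 0.0314
grasp_force: 0.0
time_s: 4.45
tool_pos: [0.4351, -0.3311, 0.0796]
ee_rot: [[0.066, 0.998, 0.0], [0.998, -0.066, 0.0], [0.0, 0.0, -1.0]]
wrist_force: [-1.9, -0.0, 6.2]
gripper_width: 0.0205
grasp_force: 58.5
```

```bash
python3 -m crank '0.01 0 0 -0.02 0;0.01 0 0 -0.06 0;0.01 0 0 -0.11 0;0.01 0 0 -0.16 0;0.01 0 0 -0.2 0'
python3 - <<'E'
from h import *
s=status.state();R=s['ee_rot'];print(s['gripper_width'],s['tool_pos'],R.T@(np.array([.5468,-.0253,.27])-s['tool_pos']))
E
```

```text
time_s: 5.08
tool_pos: [0.4352, -0.3312, 0.2822]
ee_rot: [[0.066, 0.998, 0.002], [0.998, -0.066, -0.001], [-0.0, 0.002, -1.0]]
wrist_force: [0.6, -0.5, -1.5]
gripper_width: 0.0204
grasp_force: 58.9
0.020435619604545686 [ 0.43522416 -0.33118629  0.2821915 ] [0.31262251 0.09099384 0.0123089 ]
```

```bash
python3 -m crank '0.01 0.05 0.015 0 0;0.01 0.11 0.03 0 0.02;0.01 0.17 0.05 0 0.04;0.01 0.23 0.067 0.004 0.06;0.01 0.28 0.082 0.008 0.06'
python3 -m crank '0.01 0.016 0.005 0.002 0;0.01 0.027 0.007 0.004 0;0.01 0.027 0.007 0.004 0;0.01 0.027 0.007 0.004 0'
python3 - <<'E'
from h import *
a=snap('scene','s2');b=snap('top','t2');w=snap('wrist','w2');a,b,w=[x['image'] for x in(a,b,w)]
def cr(im,x,y,q=4): return cv2.resize(im[y:y+300//q,x:x+400//q],(400,300),interpolation=cv2.INTER_CUBIC)
m=np.vstack([np.hstack([cr(a,185,140),cr(b,175,140)]),np.hstack([cv2.resize(w,(400,300)),cr(w,180,150,3)])])
cv2.imwrite('pics/m2.png',m[:,:,::-1])
s=status.state();R=s['ee_rot'];print(s['gripper_width'],s['tool_pos'],R.T@(np.array([.5468,-.0253,.27])-s['tool_pos']),s['wrist_force'])
E
```

```text
time_s: 5.7
tool_pos: [0.536, -0.0541, 0.2721]
ee_rot: [[0.124, 0.992, 0.001], [0.992, -0.124, 0.001], [0.001, 0.001, -1.0]]
wrist_force: [0.8, -0.7, -0.7]
gripper_width: 0.0206
grasp_force: 59.0
time_s: 6.2
tool_pos: [0.5453, -0.0331, 0.2676]
ee_rot: [[0.129, 0.992, 0.0], [0.992, -0.129, -0.0], [-0.0, 0.0, -1.0]]
wrist_force: [0.9, -0.5, -0.7]
gripper_width: 0.02
grasp_force: 59.0
0.02025281581754204 [ 0.54551185 -0.03237836  0.26755896] [ 0.00718548  0.00037327 -0.00243942] [ 0.73810409  0.10833617 -1.38940258]
```

View pics/m2.png

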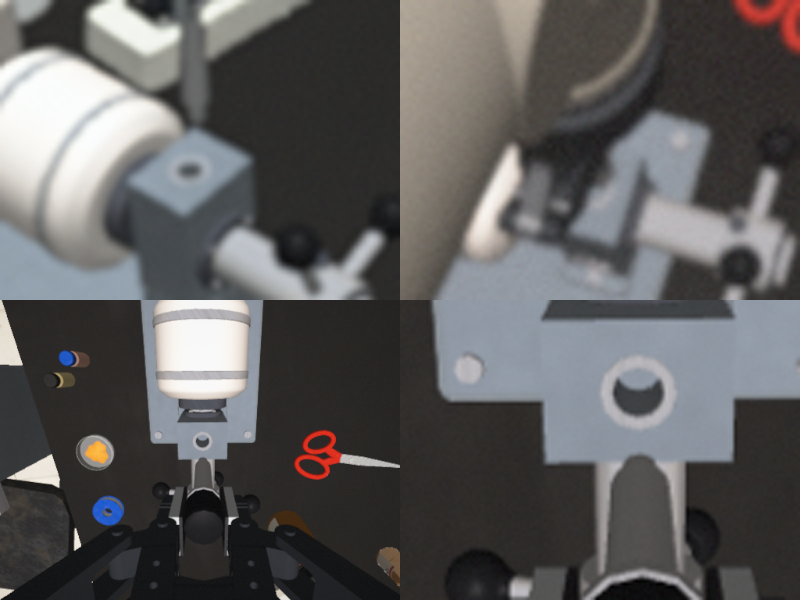

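The wrist crop shows the bore at (638,391) and the pin's tip at about (640,461); the scene crop has the tip at (200,118) and the bore at (190,170).

Run:
```python
from h import *
np.set_printoptions(precision=4,suppress=True)
a=ld('scene0');b=ld('top0');w=ld('w2');S=lambda x,y,ox,oy,q=4:(ox+(x+.5)/q-.5,oy+(y+.5)/q-.5)
wb=S(238,91,180,150,3);print('bore wrist',at(w,*wb,.155))
print('tri3',tri((a,*S(110,50,205,170)),(b,*S(115,87,195,165)),(w,*wb)))
print('scene new',at(a,*S(190,170,185,140),.155))
print('tip',tri((a,*S(200,118,185,140)),(w,*S(240,161,180,150,3))))
s=status.state();print(s['tool_pos'],proj(a,s['tool_pos']-[0,0,.073]),S(200,118,185,140),proj(w,s['tool_pos']-[0,0,.073]),S(240,161,180,150,3))
```

```text
bore wrist [ 0.546  -0.0259  0.155 ]
tri3 (array([ 0.5462, -0.0257,  0.1562]), [np.float64(0.0012217094144021513), np.float64(0.001345842905991554), np.float64(0.00013177486952358958)])
scene new [ 0.5463 -0.024   0.155 ]
tip (array([ 0.5462, -0.0326,  0.1948]), [np.float64(0.0005581783845820438), np.float64(0.0005581783845820091)])
[ 0.5455 -0.0324  0.2676] [np.float64(234.0758606276927), np.float64(169.4576337385359)] (234.625, 169.125) [np.float64(259.2855690348848), np.float64(203.5155109323928)] (259.6666666666667, 203.33333333333334)
```

```bash
python3 -m crank '0.01 0.007 0 0 0;0.01 0.007 0 0.015 0;0.01 0.007 0 0.03 0;0.01 0.007 0 0.03 0;0.01 0.007 0 0.03 0'
python3 - <<'E'
from h import *
s=status.state();print(s['tool_pos'],s['ee_rot'].T@(np.array([.5462,-.0256,.228])-s['tool_pos']))
w=ld('w2')
E
```

```text
time_s: 6.98
tool_pos: [0.5467, -0.0243, 0.2372]
ee_rot: [[0.126, 0.992, -0.0], [0.992, -0.126, -0.0], [-0.0, -0.0, -1.0]]
wrist_force: [0.5, 0.7, -1.4]
gripper_width: 0.0205
grasp_force: 59.0
[ 0.54665202 -0.02427994  0.23715853] [-0.00136388 -0.00028064  0.00915897]
```

```bash
python3 -m crank '0.01 -0.0014 0 0.0 0;0.01 -0.0014 0 0.01 0;0.01 -0.0014 0 0.02 0;0.01 -0.0014 0 0.02 0'
python3 - <<'E'
from h import *
s=status.state();print(s['tool_pos'],s['wrist_force'],s['wrist_torque'])
E
```

```text
time_s: 7.48
tool_pos: [0.5456, -0.0253, 0.216]
ee_rot: [[0.126, 0.992, -0.002], [0.992, -0.126, -0.0], [-0.0, -0.002, -1.0]]
wrist_force: [-0.7, 0.4, -1.4]
gripper_width: 0.0201
grasp_force: 59.0
[ 0.54555064 -0.02528007  0.21598977] [-0.7403605   0.38446442 -1.43495995] [-0.00433914  0.0285708  -0.03901294]
```

```bash
python3 -m crank '0.01 0 0 0.007 0;0.01 0 0 0.012 0;0.01 0 0 0.015 0;0.01 0 0 0.015 0'
python3 - <<'E'
from h import *
s=status.state();print(s['tool_pos'],s['wrist_force'],s['wrist_torque'])
E
```

```text
time_s: 7.98
tool_pos: [0.5462, -0.0254, 0.2019]
ee_rot: [[0.126, 0.992, -0.001], [0.992, -0.126, 0.0], [-0.0, -0.001, -1.0]]
wrist_force: [-0.7, 0.0, -1.8]
gripper_width: 0.0206
grasp_force: 59.2
[ 0.54624767 -0.02538027  0.20190715] [-0.65238446  0.02969799 -1.83682309] [0.12211791 0.14151235 0.02875593]
```

```bash
python3 -m crank '0.03 0 0 0 0;0.05 0 0 0 0;0.085 0 0 0 0;0.085 0 0 0 0;0.085 0 0 0 0'
python3 -m crank '0.085 0 0 -0.03 0;0.085 0 0 -0.07 0;0.085 0 0 -0.09 0;0.085 0 0 -0.09 0'
python3 - <<'E'
from h import *
a=snap('scene','s3')['image'];w=snap('wrist','w3')['image']
def cr(im,x,y,q=4): return cv2.resize(im[y:y+300//q,x:x+400//q],(400,300),interpolation=cv2.INTER_CUBIC)
cv2.imwrite('pics/m3.png',np.hstack([cr(a,185,140),cv2.resize(w,(400,300))])[:,:,::-1])
s=status.state();print(s['tool_pos'])
E
```

```text
time_s: 8.6
tool_pos: [0.5465, -0.0255, 0.2024]
ee_rot: [[0.126, 0.992, 0.0], [0.992, -0.126, 0.0], [0.0, 0.0, -1.0]]
wrist_force: [0.1, 0.0, -0.0]
gripper_width: 0.0851
grasp_force: 0.0
time_s: 9.1
tool_pos: [0.5475, -0.0256, 0.2937]
ee_rot: [[0.126, 0.992, 0.003], [0.992, -0.126, 0.001], [0.001, 0.003, -1.0]]
wrist_force: [0.8, -0.1, -0.8]
gripper_width: 0.0852
grasp_force: 0.0
[ 0.54597655 -0.02533987  0.29143502]
```

View pics/m3.png

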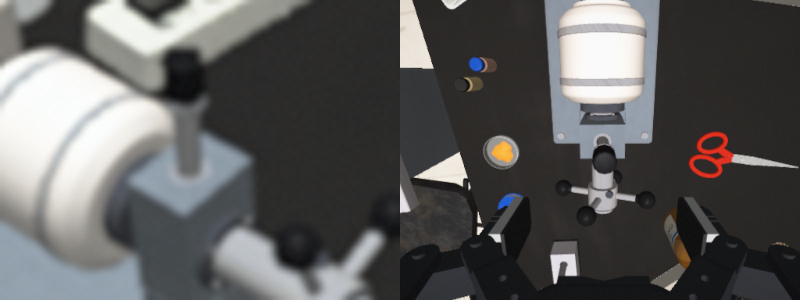

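The pin stands in the bore, knob top at about (185,60) in the scene crop. Now the wheel: straddle the upper ball loosely with the fingers and sweep it with small checked steps.

```bash
cat > chk.py <<'E'
from h import *
import sys
t=ld('s3')['image'][147:170,220:243]
c=read_camera('scene');m=cv2.matchTemplate(c['image'][130:195,200:265],t,cv2.TM_CCOEFF_NORMED)
_,v,_,l=cv2.minMaxLoc(m);dx,dy=l[0]-20,l[1]-17
s=status.state();p=s['tool_pos']-[.5352,-.1129,.110]
print(f"chk score {v:.2f} dx {dx} dy {dy} e {p@[.992,-.125,0]:.4f} n {p@[.125,.992,0]:.4f} h {p[2]:.4f} F {np.round(s['wrist_force'],1)}")
sys.exit(1 if v<.6 or dy>2 or abs(s['wrist_force']).max()>7 else 0)
E
python3 -m crank '0.06 -0.045 -0.01 0 0;0.04 -0.088 -0.02 0 0;0.04 -0.088 -0.02 0.03 0;0.04 -0.088 -0.02 0.06 0;0.04 -0.088 -0.02 0.08 0' | grep tool_pos
python3 chk.py
python3 - <<'E'
from h import *
c=snap('scene','s4')['image'];w=snap('wrist','w4')['image']
cv2.imwrite('pics/m4.png',np.hstack([cv2.resize(c[120:270,160:360],(400,300),interpolation=3),cv2.resize(w,(400,300))])[:,:,::-1])
E
```

```text
tool_pos: [0.5138, -0.1099, 0.2094]
chk score 0.87 dx -1 dy 0 e -0.0232 n 0.0005 h 0.0973 F [-1.7  1.4 -1.9]
```

View pics/m4.png

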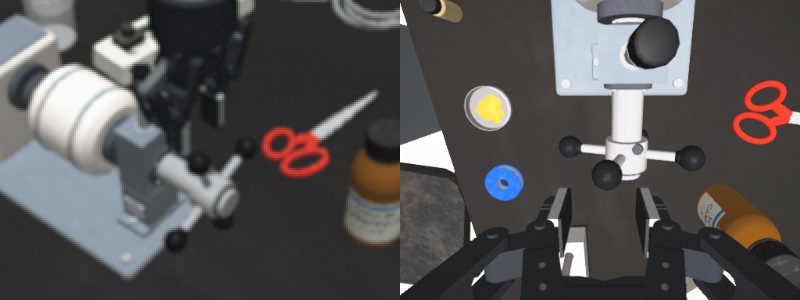

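The views show the gripper over the wheel with ball A (608,175) between the fingers' lanes, and the pin standing at (655,42) in the wrist half and (140,76) in the scene half. Down onto the ball.

```bash
python3 -m crank '0.04 0 0.003 0.02 0;0.04 0 0.003 0.04 0;0.04 0 0.003 0.054 0;0.04 0 0.003 0.054 0;0.04 0 0.003 0.054 0' | grep -E 'force|width'
python3 chk.py
python3 - <<'E'
from h import *
snap('scene','s5');snap('wrist','w5')
c=ld('s5');w=ld('w5')
cv2.imwrite('pics/m5.png',np.hstack([cv2.resize(c['image'][120:270,160:360],(400,300),interpolation=3),cv2.resize(w['image'],(400,300))])[:,:,::-1])
for z in (.23,.22): print(proj(w,(.5462,-.0256,z)),proj(c,(.5462,-.0256,z)))
E
```

```text
wrist_force: [-0.4, 0.0, -0.1]
gripper_width: 0.0399
grasp_force: 0.0
chk score 0.94 dx 0 dy 0 e -0.0161 n 0.0001 h 0.0491 F [0.1 0.8 0.3]
[np.float64(339.74136667716897), np.float64(23.501414688020702)] [np.float64(230.30880562940243), np.float64(154.43354141026856)]
[np.float64(329.30793521675383), np.float64(32.4424181393737)] [np.float64(230.648750623435), np.float64(158.37447685038018)]
```

View pics/m5.png

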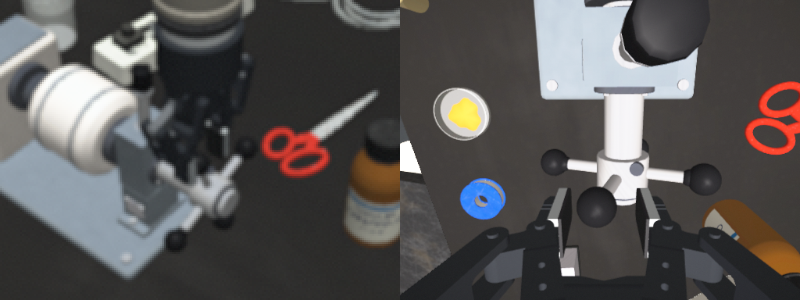

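The ball sits between the fingers (597,207), and the knob is still visible in both views. Sweep now, stopping at any sign of a drop or force.

```bash
python3 -m crank '0.04 0 0.008 0.001 0;0.04 0 0.0165 0.002 0;0.04 0 0.0165 0.002 0' >/dev/null; python3 chk.py && python3 -m crank '0.04 0 0.007 0 0;0.04 0 0.013 0 0;0.04 0 0.013 0 0' >/dev/null && python3 chk.py && python3 -m crank '0.04 0 0.007 0.001 0;0.04 0 0.013 0.002 0;0.04 0 0.013 0.002 0' >/dev/null && python3 chk.py
python3 - <<'E'
from h import *
snap('wrist','w6')
w=ld('w6');i=cv2.cvtColor(w['image'],cv2.COLOR_RGB2GRAY)
R=np.array([.992,-.125,0])
for th in (109,100,90,80,70,60,50):
    t=np.radians(th);print(th,np.round(proj(w,np.array([.5352,-.1129,.11])+.062*(np.cos(t)*R+np.sin(t)*np.array([0,0,1])))),end=' ')
_,l,st,ce=cv2.connectedComponentsWithStats((i[190:330,180:340]<25).astype(np.uint8))
print([(s.tolist(),np.round(c)) for s,c in zip(st[1:],ce[1:]) if s[4]>150])
E
```

```text
chk score 0.94 dx -2 dy 1 e -0.0003 n 0.0001 h 0.0462 F [-1.6  1.3  1.6]
chk score 0.94 dx -2 dy 1 e 0.0135 n 0.0001 h 0.0463 F [-2.2  0.3  0.9]
chk score 0.94 dx -2 dy 1 e 0.0269 n 0.0002 h 0.0443 F [ 0.9 -0.6 -0.6]
109 [153. 269.] 100 [173. 272.] 90 [197. 273.] 80 [222. 272.] 70 [246. 269.] 60 [268. 264.] 50 [286. 257.] []
```

```bash
python3 -m crank '0.04 0 0.006 0.002 0;0.04 0 0.012 0.005 0;0.04 0 0.012 0.005 0' >/dev/null; python3 chk.py && python3 -m crank '0.04 0 0.004 0.002 0;0.04 0 0.006 0.004 0;0.04 0 0.006 0.004 0' >/dev/null && python3 chk.py
python3 - <<'E'
from h import *
snap('wrist','w7');w=ld('w7');i=cv2.medianBlur(cv2.cvtColor(w['image'],cv2.COLOR_RGB2GRAY),3)
R=np.array([.992,-.125,0])
def pj(th):
    t=np.radians(th);return np.array(proj(w,np.array([.5352,-.1129,.11])+.062*(np.cos(t)*R+np.sin(t)*np.array([0,0,1]))))
H=cv2.HoughCircles(i,cv2.HOUGH_GRADIENT,1,30,param1=80,param2=14,minRadius=12,maxRadius=32)
for x,y,r in H[0]:
    d=[(np.hypot(*(pj(t)-[x,y])),t) for t in range(0,360,2)];m=min(d)
    if m[0]<8 and i[int(y),int(x)]<50: print(x,y,r,'theta',m)
E
```

```text
chk score 0.94 dx -2 dy 1 e 0.0384 n 0.0002 h 0.0391 F [-0.7 -0.6 -0.1]
chk score 0.94 dx -2 dy 1 e 0.0443 n 0.0002 h 0.0354 F [-2.6  0.5  2.5]
63.5 253.5 30.3 theta (np.float64(0.4461045958890546), 146)
145.5 200.5 16.3 theta (np.float64(1.520493426976164), 230)
```

The ball angles are now about 56° and 146° (from wrist circles at (63,253) and (145,200)); the wheel has turned 53° with no drop. Regrip on the next ball.

```bash
python3 -m crank '0.04 0 -0.004 -0.03 0;0.04 0 -0.03 -0.055 0;0.04 0 -0.07 -0.055 0;0.04 0 -0.092 -0.045 0;0.04 0 -0.092 -0.03 0' |grep -E force; python3 chk.py;  python3 -m crank '0.04 0 0 0.02 0;0.04 0 0 0.036 0;0.04 0 0 0.036 0' |grep force; python3 chk.py
```

```text
wrist_force: [0.6, -0.2, 0.8]
grasp_force: 0.0
chk score 0.74 dx -3 dy -1 e -0.0490 n 0.0009 h 0.0632 F [ 0.   0.2 -1.9]
wrist_force: [0.8, -0.5, 0.3]
grasp_force: 0.0
chk score 0.77 dx -3 dy -1 e -0.0481 n -0.0001 h 0.0288 F [ 0.6  0.2 -0.4]
```

```bash
python3 -m crank '0.04 0 0.008 -0.002 0;0.04 0 0.015 -0.005 0;0.04 0 0.015 -0.005 0' >/dev/null; python3 chk.py && python3 -m crank '0.04 0 0.005 -0.004 0;0.04 0 0.01 -0.007 0;0.04 0 0.01 -0.007 0' >/dev/null && python3 chk.py && python3 -m crank '0.04 0 0.006 -0.003 0;0.04 0 0.012 -0.005 0;0.04 0 0.012 -0.005 0' >/dev/null && python3 chk.py && python3 -m crank '0.04 0 0.006 -0.001 0;0.04 0 0.0125 -0.001 0;0.04 0 0.0125 -0.001 0' >/dev/null && python3 chk.py
```

```text
chk score 0.88 dx -2 dy 1 e -0.0384 n 0.0000 h 0.0338 F [-11.8   2.3   7.4]
```

```bash
python3 -m crank '0.04 0 -0.008 0.002 0;0.04 0 -0.010 0.003 0;0.04 0 -0.010 0.003 0' |grep force; python3 chk.py
python3 - <<'E'
from h import *
snap('scene','s8');snap('wrist','w8');w=ld('w8');c=ld('s8')
cv2.imwrite('pics/m8.png',np.hstack([cv2.resize(c['image'][130:230,180:280],(400,400),interpolation=3),cv2.resize(w['image'],(400,300))if 0 else cv2.copyMakeBorder(cv2.resize(w['image'],(400,300)),0,100,0,0,0)])[:,:,::-1])
i=cv2.medianBlur(cv2.cvtColor(w['image'],cv2.COLOR_RGB2GRAY),3)
R=np.array([.992,-.125,0])
def pj(th):
    t=np.radians(th);return np.array(proj(w,np.array([.5352,-.1129,.11])+.062*(np.cos(t)*R+np.sin(t)*np.array([0,0,1]))))
H=cv2.HoughCircles(i,cv2.HOUGH_GRADIENT,1,30,param1=80,param2=14,minRadius=12,maxRadius=32)
for x,y,r in H[0]:
    m=min((np.hypot(*(pj(t)-[x,y])),t) for t in range(0,360,2))
    if m[0]<8 and i[int(y),int(x)]<50: print(x,y,r,'theta',m)
E
```

```text
wrist_force: [-0.3, 0.5, 0.7]
grasp_force: 0.0
chk score 0.79 dx -3 dy 1 e -0.0425 n 0.0004 h 0.0317 F [0.1 0.3 0.1]
449.5 266.5 31.4 theta (np.float64(1.1350939377444904), 44)
385.5 204.5 17.1 theta (np.float64(0.5566887627219943), 318)
303.5 277.5 29.1 theta (np.float64(5.940463053659171), 114)
337.5 295.5 23.5 theta (np.float64(6.654486387100421), 100)
```

View pics/m8.png

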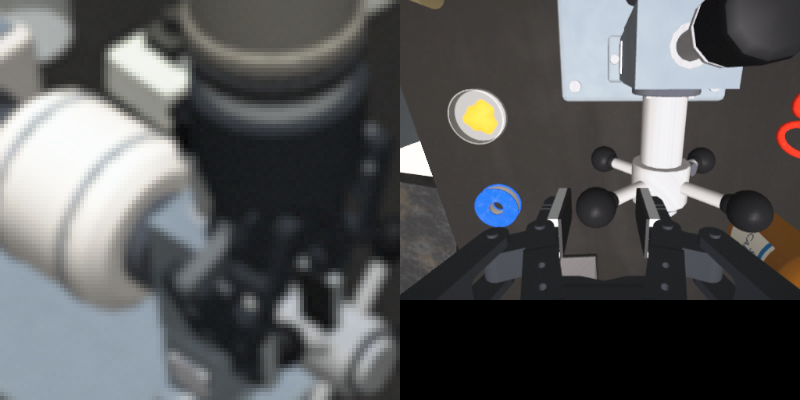

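The scene half shows the gripper hiding the knob here, so that check says nothing. The wrist half shows the pin's knob at (750,30) and the balls at (597,207) and (748,210); wheel at 44°/134°. I measure the pin height from the wrist image by code.

```bash
cat > ph.py <<'E'
from h import *
import sys
# fit pin: tip depth d and lean (ax,ay) by silhouette IoU in wrist image
def sil(c,d,ax,ay,up=None):
    m=np.zeros((384,512),np.uint8); k=np.array([ax,ay,1.]);k/=np.linalg.norm(k)
    u=np.cross([0,1,0],k);u/=np.linalg.norm(u);v=np.cross(k,u)
    base=np.array([.5462,-.0256,.155-d/2]) # pivot mid-depth
    P=[];f=np.linspace(0,2*np.pi,40)
    for z in (75,105):
        for t in f: P.append(proj(c,base+k*(z/1000-d/2)+.011*(np.cos(t)*u+np.sin(t)*v)))
    cv2.fillConvexPoly(m,cv2.convexHull(np.array(P,np.float32)).astype(np.int32),1);return m
def fit(c,show=True):
    g=c['image'].max(2)<55; roi=np.zeros((384,512),bool)
    big=sil(c,.03,0,0)|sil(c,.03,.12,0)|sil(c,.03,-.12,0)|sil(c,.03,0,.12)|sil(c,.03,0,-.12)|sil(c,.042,0,0)
    roi=cv2.dilate(big,np.ones((25,25)))>0
    _,l=cv2.connectedComponents((g&roi).astype(np.uint8)); cnt=np.bincount(l[(big>0)&(l>0)]);g=l==cnt.argmax()
    best={}
    for d in (.028,.030,.032,.038,.040,.042,.08):
        r=[]
        for ax in np.arange(-.13,.14,.02):
            for ay in np.arange(-.13,.14,.02):
                if d>.035 and np.hypot(ax,ay)>.06: continue
                s=(sil(c,d,ax,ay)>0)&roi; r.append(((s&g).sum()/(s|g).sum(),round(ax,2),round(ay,2)))
        best[d]=max(r)
    return g.sum(),{k:tuple(np.round(v,3)) for k,v in best.items()}
if __name__=='__main__':
    for f in sys.argv[1:]: print(f,*fit(ld(f)))
E
python3 ph.py w4 w5 w6 w7 w8
```

```text
w4 882 {0.028: (np.float64(0.214), np.float64(0.01), np.float64(-0.01)), 0.03: (np.float64(0.22), np.float64(0.01), np.float64(-0.01)), 0.032: (np.float64(0.225), np.float64(0.01), np.float64(-0.01)), 0.038: (np.float64(0.224), np.float64(0.03), np.float64(0.01)), 0.04: (np.float64(0.228), np.float64(0.05), np.float64(0.01)), 0.042: (np.float64(0.235), np.float64(0.05), np.float64(0.01)), 0.08: (np.float64(0.201), np.float64(-0.01), np.float64(-0.01))}
w5 2188 {0.028: (np.float64(0.241), np.float64(0.01), np.float64(0.01)), 0.03: (np.float64(0.245), np.float64(0.03), np.float64(0.01)), 0.032: (np.float64(0.249), np.float64(0.03), np.float64(0.01)), 0.038: (np.float64(0.25), np.float64(0.05), np.float64(0.01)), 0.04: (np.float64(0.249), np.float64(0.05), np.float64(0.01)), 0.042: (np.float64(0.221), np.float64(0.05), np.float64(0.01)), 0.08: (np.float64(0.245), np.float64(-0.01), np.float64(-0.03))}
w6 8156 {0.028: (np.float64(0.642), np.float64(-0.05), np.float64(0.01)), 0.03: (np.float64(0.66), np.float64(-0.07), np.float64(0.01)), 0.032: (np.float64(0.669), np.float64(-0.09), np.fl
[... 494 characters left out ...]
64(0.657), np.float64(-0.05), np.float64(0.01)), 0.04: (np.float64(0.64), np.float64(-0.05), np.float64(0.01)), 0.042: (np.float64(0.624), np.float64(-0.05), np.float64(0.01)), 0.08: (np.float64(0.068), np.float64(-0.05), np.float64(0.03))}
w8 5176 {0.028: (np.float64(0.471), np.float64(-0.07), np.float64(0.01)), 0.03: (np.float64(0.463), np.float64(-0.07), np.float64(0.01)), 0.032: (np.float64(0.47), np.float64(-0.05), np.float64(0.01)), 0.038: (np.float64(0.461), np.float64(-0.03), np.float64(0.01)), 0.04: (np.float64(0.456), np.float64(-0.01), np.float64(0.01)), 0.042: (np.float64(0.452), np.float64(-0.01), np.float64(0.01)), 0.08: (np.float64(0.381), np.float64(-0.01), np.float64(0.01))}
```

```bash
python3 -m crank '0.04 0 -0.002 -0.03 0;0.02 0 0.03 -0.065 0;0.0 0 0.07 -0.065 0;0 0 0.094 -0.055 0;0 0 0.094 -0.045 0' |grep force; python3 chk.py
python3 - <<'E'
from h import *
np.set_printoptions(precision=3,suppress=True)
c=snap('wrist','w9');i=cv2.medianBlur(cv2.cvtColor(c['image'],cv2.COLOR_RGB2GRAY),3)
R=np.array([.992,-.125,0])
def pj(th):
    t=np.radians(th);return np.array(proj(c,np.array([.5352,-.1129,.11])+.062*(np.cos(t)*R+np.sin(t)*np.array([0,0,1]))))
H=cv2.HoughCircles(i,cv2.HOUGH_GRADIENT,1,30,param1=80,param2=14,minRadius=12,maxRadius=32)
for x,y,r in H[0]:
    m=min((np.hypot(*(pj(t)-[x,y])),t) for t in range(0,360,2))
    if m[0]<8 and i[int(y),int(x)]<50: print(x,y,r,'theta',m)
E
python3 ph.py w9
```

```text
wrist_force: [-0.6, -0.3, 0.2]
grasp_force: 0.0
chk score 0.94 dx -2 dy 1 e 0.0498 n 0.0002 h 0.0741 F [-0.8 -0.4 -0.3]
w9 5232 {0.028: (np.float64(0.589), np.float64(-0.05), np.float64(-0.01)), 0.03: (np.float64(0.6), np.float64(-0.07), np.float64(-0.01)), 0.032: (np.float64(0.602), np.float64(-0.09), np.float64(0.01)), 0.038: (np.float64(0.393), np.float64(-0.05), np.float64(-0.01)), 0.04: (np.float64(0.359), np.float64(-0.05), np.float64(-0.01)), 0.042: (np.float64(0.338), np.float64(-0.05), np.float64(0.01)), 0.08: (np.float64(0.091), np.float64(-0.05), np.float64(0.03))}
```

Not dropped: that resistance was bad contact geometry. Now press down on the ball at 44° with shut fingers, in view of the scene camera.

```bash
python3 -m crank '0 0 0.002 0.01 0;0 0 0.002 0.022 0;0 0 0.002 0.022 0' >/dev/null; python3 chk.py && python3 -m crank '0 0 0 0.005 0;0 0 0 0.01 0;0 0 0 0.01 0' >/dev/null && python3 chk.py && python3 -m crank '0 0 0.002 0.005 0;0 0 0.002 0.01 0;0 0 0.002 0.01 0' >/dev/null && python3 chk.py; python3 -c "
from h import *
print(status.state()['gripper_width']);snap('wrist','w10')"
```

```text
chk score 0.94 dx -2 dy 1 e 0.0540 n 0.0002 h 0.0548 F [ 3.9 -0.1  1.6]
chk score 0.94 dx -2 dy 1 e 0.0595 n 0.0002 h 0.0482 F [ 9.5 -0.8  8.7]
0.00016631885904738487
```

```bash
python3 -m crank '0 0 0.004 -0.02 0;0 0 0.0 -0.038 0;0 0 -0.021 -0.038 0;0 0 -0.021 -0.02 0;0 0 -0.021 -0.01 0' >/dev/null; python3 chk.py && python3 -m crank '0 0 0.005 0.004 0;0 0 0.01 0.009 0;0 0 0.01 0.009 0' >/dev/null && python3 chk.py && python3 -m crank '0 0 0.005 0.005 0;0 0 0.007 0.008 0;0 0 0.007 0.008 0' >/dev/null && python3 chk.py
```

```text
chk score 0.95 dx -2 dy 1 e 0.0301 n 0.0008 h 0.0514 F [-0.1  0.5 -0.4]
chk score 0.94 dx -2 dy 1 e 0.0426 n -0.0000 h 0.0452 F [ 0.3 -0.3  0.4]
chk score 0.84 dx -1 dy 1 e 0.0492 n 0.0001 h 0.0373 F [-0.5  0.5  1. ]
```

```bash
python3 -m crank '0 0 0.003 0.004 0;0 0 0.004 0.009 0;0 0 0.004 0.009 0' >/dev/null; python3 chk.py && python3 -m crank '0 0 0.002 0.004 0;0 0 0.004 0.009 0;0 0 0.004 0.009 0' >/dev/null && python3 chk.py
cat > th.py <<'E'
from h import *
import sys
# wheel angle mod 90: score predicted ball discs (dark inside, edge contrast), arms too
c=snap('wrist',sys.argv[1]);g=cv2.cvtColor(c['image'],cv2.COLOR_RGB2GRAY).astype(float)
R=np.array([.992,-.125,0]);U=np.array([0,0,1.]);C=np.array([.5352,-.1129,.11]);r=[]
for th in np.arange(0,90,2):
    bright=[];dark=[]
    for k in range(4):
        t=np.radians(th+90*k);d=np.cos(t)*R+np.sin(t)*U
        for l in np.linspace(.03,.045,6):
            u,v=proj(c,C+l*d)
            if 0<=u<511 and 0<=v<383: bright.append(g[int(v),int(u)])
        u,v=proj(c,C+.062*d)
        if 0<=u<511 and 0<=v<383: dark.append(g[int(v),int(u)])
    r.append((np.mean(bright)-np.mean(dark),th))
print('theta',sorted(r)[-4:][::-1])
E
python3 th.py w11
```

```text
chk score 0.83 dx -1 dy 1 e 0.0530 n 0.0003 h 0.0281 F [0.4 0.5 1.1]
chk score 0.83 dx -1 dy 1 e 0.0563 n 0.0002 h 0.0186 F [-0.3  0.2 -0.5]
theta [(np.float64(143.41666666666666), np.int64(0)), (np.float64(136.58333333333334), np.int64(2)), (np.float64(125.33333333333334), np.int64(88)), (np.float64(122.08333333333334), np.int64(4))]
```

```bash
python3 -m crank '0 0 0 -0.04 0;0 0 0 -0.077 0;0 0 -0.04 -0.077 0;0 0 -0.08 -0.077 0;0 0 -0.08 -0.077 0' >/dev/null; python3 th.py w12; python3 chk.py;python3 -m crank '0 0 0 0.02 0;0 0 0 0.04 0;0 0 0 0.04 0' >/dev/null; python3 chk.py
```

```text
theta [(np.float64(131.5), np.int64(78)), (np.float64(128.66666666666666), np.int64(80)), (np.float64(124.45833333333334), np.int64(76)), (np.float64(123.45833333333334), np.int64(82))]
chk score 0.78 dx -3 dy 0 e -0.0230 n 0.0006 h 0.0964 F [ 0.   0.2 -0.1]
chk score 0.77 dx -2 dy 1 e -0.0216 n -0.0001 h 0.0567 F [0.4 0.2 0.3]
```

```bash
python3 -m crank '0 0 0.006 0.002 0;0 0 0.012 0.003 0;0 0 0.012 0.003 0' >/dev/null; python3 chk.py && python3 -m crank '0 0 0.006 0 0;0 0 0.012 0.001 0;0 0 0.012 0.001 0' >/dev/null && python3 chk.py && python3 -m crank '0 0 0.006 0.001 0;0 0 0.01 0.002 0;0 0 0.01 0.002 0' >/dev/null && python3 chk.py; python3 th.py w13
```

```text
chk score 0.81 dx -2 dy 1 e -0.0131 n -0.0002 h 0.0533 F [-8.3  0.  11.1]
theta [(np.float64(144.875), np.int64(74)), (np.float64(138.25), np.int64(72)), (np.float64(135.91666666666666), np.int64(70)), (np.float64(130.16666666666666), np.int64(0))]
```

Run:
```python
from h import *
s=snap('scene','s13')['image'];A=ld('w13')['image'];B=ld('w12')['image'];z=lambda i:cv2.resize(i,(400,300),interpolation=3)
m=np.vstack([np.hstack([z(A),z(B)]),np.hstack([z(s[140:215,200:300]),z(A[0:192,190:446])])])
cv2.imwrite('pics/m13.png',m[:,:,::-1]);t=status.state();print(t['wrist_force'],t['wrist_torque'])
```

```text
[-8.36486287  0.45167655  9.44534136] [0.22882134 1.59746696 0.03836905]
```

View pics/m13.png

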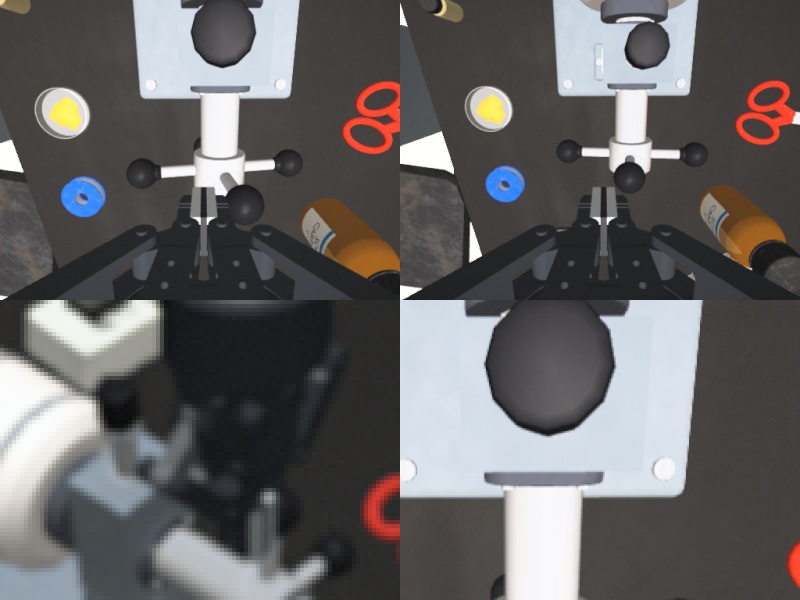

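The picture shows the wheel turned to about 73° with the ball against the finger's right side, and the pin upright with a shorter shank showing: knob top near (120,378) in the crop, raw row 159.5 against 153 before. The pin has probably dropped and now stops the wheel; back off and confirm by numbers.

```bash
python3 -m crank '0 0 -0.012 -0.003 0;0 0 -0.014 -0.02 0;0 0 -0.014 -0.05 0;0 0 -0.014 -0.05 0' |grep force
python3 - <<'E'
from h import *
import sys
sys.argv=['x'];from ph import sil
for f in ('w7','w12','w13'):
    c=ld(f)
    g=(c['image'].max(2)<130).astype(np.uint8); u,v=map(int,proj(c,(.5462,-.0256,.225)))
    for d,ax in ((.03,0),(.03,-.11),(.04,0)):
        s=sil(c,d,ax,0);ys,xs=np.where(s);print(f,d,ax,'pred x',xs.min(),xs.max(),'y',ys.max(),end=' | ')
    v=max(10,min(v,60)); row=g[v]; x=u
    # print dark runs on the row
    e=np.flatnonzero(np.diff(row.astype(int)));print('row',v,'edges',e)
E
```

```text
wrist_force: [0.2, 0.1, -0.3]
grasp_force: 0.0
w7 0.03 0 pred x 0 122 y 84 | w7 0.03 -0.11 pred x 0 94 y 88 | w7 0.04 0 pred x 0 137 y 85 | row 13 edges [ 77  84  88 207 214 311]
w12 0.03 0 pred x 295 370 y 87 | w12 0.03 -0.11 pred x 274 340 y 89 | w12 0.04 0 pred x 292 361 y 87 | row 53 edges [198 289 344 376]
w13 0.03 0 pred x 264 370 y 84 | w13 0.03 -0.11 pred x 220 323 y 87 | w13 0.04 0 pred x 264 357 y 85 | row 30 edges [171 246 325 380]
```

```bash
python3 chk.py
python3 - <<'E'
from h import *
import sys
from ph import sil
snap('wrist','w14');snap('scene','s14');print(status.state()['tool_pos'])
for f,box in (('w3',None),('w12',None),('w14',None),('s3',None),('s14',None)):
    c=ld(f);u,v=map(int,proj(c,(.5462,-.0256,.2)))
    g=(c['image'].max(2)<(110 if f[0]=='w' else 70)).astype(np.uint8)
    if f[0]=='w': g=cv2.morphologyEx(g,cv2.MORPH_OPEN,np.ones((9,9)))
    roi=np.zeros_like(g);q=55 if f[0]=='w' else 14
    uu,vv=map(int,proj(c,(.5462,-.0256,.215)));roi[max(0,vv-q):vv+q,uu-q:uu+q]=1;g&=roi
    r=[]
    for d in np.arange(.026,.077,.002):
        for ax in np.arange(-.12,.13,.03):
            for ay in np.arange(-.12,.13,.03):
                s=sil(c,d,ax,ay)&roi;r.append((round((s&g).sum()/max(1,(s|g).sum()),3),round(d,3),round(ax,2),round(ay,2)))
    print(f,g.sum(),sorted(r)[::-1][:4])
E
```

```text
chk score 0.75 dx -2 dy 1 e -0.0240 n 0.0004 h 0.1048 F [0.1 0.9 0.3]
[ 0.5100294  -0.10920558  0.2130641 ]
w3 6444 [(np.float64(0.164), np.float64(0.026), np.float64(0.12), np.float64(-0.09)), (np.float64(0.164), np.float64(0.026), np.float64(0.12), np.float64(-0.12)), (np.float64(0.163), np.float64(0.028), np.float64(0.12), np.float64(-0.12)), (np.float64(0.162), np.float64(0.026), np.float64(0.12), np.float64(-0.06))]
w12 3507 [(np.float64(0.721), np.float64(0.054), np.float64(-0.03), np.float64(0.0)), (np.float64(0.715), np.float64(0.056), np.float64(-0.03), np.float64(0.0)), (np.float64(0.714), np.float64(0.052), np.float64(-0.03), np.float64(0.0)), (np.float64(0.705), np.float64(0.066), np.float64(0.0), np.float64(0.03))]
w14 2783 [(np.float64(0.779), np.float64(0.052), np.float64(-0.06), np.float64(0.0)), (np.float64(0.767), np.float64(0.054), np.float64(-0.06), np.float64(0.0)), (np.float64(0.763), np.float64(0.05), np.float64(-0.06), np.float64(0.0)), (np.float64(0.747), np.float64(0.066), np.float64(-0.03), np.float64(0.03))]
s3 280 [(np.float64(0.525), np.float64(0.04), np.float64(0.12), np.float64(-0.12)), (np.float64(0.521), np.float64(0.042), np.float64(0.12), np.float64(-0.12)), (np.float64(0.52), np.float64(0.038), np.float64(0.12), np.float64(-0.12)), (np.float64(0.518), np.float64(0.036), np.float64(0.12), np.float64(-0.12))]
s14 225 [(np.float64(0.354), np.float64(0.048), np.float64(-0.06), np.float64(-0.03)), (np.float64(0.352), np.float64(0.046), np.float64(-0.06), np.float64(-0.03)), (np.float64(0.349), np.float64(0.052), np.float64(0.0), np.float64(0.0)), (np.float64(0.348), np.float64(0.046), np.float64(-0.06), np.float64(-0.06))]
```

The image fits are coarse, so I probe the knob's top lightly with the shut fingers: .230 means not dropped, .220 means dropped.

```bash
python3 -m crank '0 0 0 -0.042 0;0 0.04 0.012 -0.042 0;0 0.087 0.025 -0.042 0;0 0.087 0.025 -0.035 0;0 0.087 0.025 -0.025 0' |grep -E "pos|wrist"
python3 -m crank '0 0 0 0.003 0;0 0 0 0.006 0;0 0 0 0.006 0;0 0 0 0.006 0' |grep -E "pos|wrist"
python3 - <<'E'
from h import *
s=status.state();print(s['tool_pos'],s['wrist_force'])
E
```

```text
tool_pos: [0.5453, -0.0268, 0.2372]
wrist_force: [0.5, -0.3, 0.3]
tool_pos: [0.546, -0.0266, 0.2326]
wrist_force: [-0.2, -0.1, -0.2]
[ 0.54598851 -0.02661744  0.23258218] [-0.21143718 -0.0825785  -0.24485855]
```

```bash
for i in 1; do python3 -m crank '0 0.001 0 0.003 0;0 0.001 0 0.005 0;0 0.001 0 0.005 0' |grep -E "pos|wrist"; done; python3 -m crank '0 0 0 0.002 0;0 0 0 0.003 0;0 0 0 0.003 0' |grep -E "pos|wrist"
```

```text
tool_pos: [0.5458, -0.0253, 0.2271]
wrist_force: [-0.0, -0.3, 1.0]
tool_pos: [0.5459, -0.0254, 0.2242]
wrist_force: [-0.3, -0.0, -0.6]
```

No contact at .224, so the pin has dropped. Push on gently, watching the force.

```bash
python3 -m crank '0 0 0 0.002 0;0 0 0 0.004 0;0 0 0 0.004 0' |grep -E "pos|wrist"; python3 -m crank '0 0 0 0.001 0;0 0 0 0.002 0;0 0 0 0.002 0' |grep -E "pos|wrist";python3 -m crank '0 0 0 0.001 0;0 0 0 0.002 0;0 0 0 0.002 0' |grep -E "pos|wrist"
```

```text
tool_pos: [0.5458, -0.0254, 0.2201]
wrist_force: [0.8, 0.3, -0.4]
tool_pos: [0.5459, -0.0254, 0.2182]
wrist_force: [0.1, -0.1, 0.5]
tool_pos: [0.5463, -0.0254, 0.2168]
wrist_force: [-0.6, 0.5, 4.1]
```

```bash
for k in a; do python3 -m crank '0 0 0 0.001 0;0 0 0 0.002 0;0 0 0 0.002 0' |grep -E "pos|wrist"; python3 -m crank '0 0 0 0.001 0;0 0 0 0.002 0;0 0 0 0.002 0' |grep -E "pos|wrist"; done
```

```text
tool_pos: [0.5473, -0.0257, 0.2162]
wrist_force: [-1.0, 1.0, 10.4]
tool_pos: [0.5489, -0.0259, 0.2158]
wrist_force: [-2.5, 0.6, 16.4]
```

```bash
python3 -m crank '0 0 -0.002 0.001 0;0 0 -0.002 0.001 0;0 0 -0.002 0.001 0' |grep -E "pos|wrist"
```

```text
tool_pos: [0.5481, -0.0258, 0.2157]
wrist_force: [-0.8, 0.2, 19.4]
```

19 N and no movement: don't force it. The shaft sits at the end of its play, so I back off, turn the wheel back about 18° to the middle of the play, then push again.

```bash
python3 -m crank '0 0 0 -0.04 0;0 -0.03 0.02 -0.04 0;0 -0.08 0.053 -0.04 0;0 -0.088 0.053 -0.02 0;0 -0.088 0.053 0.01 0' |grep wrist; python3 -m crank '0 0 0 0.02 0;0 0 0 0.037 0;0 0 0 0.037 0' |grep wrist; python3 chk.py; python3 th.py w15
```

```text
wrist_force: [-0.3, 0.6, 0.5]
wrist_force: [-0.9, -0.2, 0.8]
chk score 0.82 dx -1 dy 1 e 0.0506 n 0.0005 h 0.0541 F [-1.2  0.1  0.5]
theta [(np.float64(136.83333333333334), np.int64(4)), (np.float64(134.125), np.int64(74)), (np.float64(127.58333333333334), np.int64(6)), (np.float64(122.125), np.int64(72))]
```

```bash
python3 -m crank '0 0 -0.006 0 0;0 0 -0.011 0 0;0 0 -0.011 0 0' |grep wrist; python3 chk.py;python3 th.py w16; python3 -m crank '0 0 -0.005 0 0;0 0 -0.01 0 0;0 0 -0.01 0 0' |grep wrist; python3 chk.py; python3 th.py w17
```

```text
wrist_force: [-0.2, 0.1, -0.1]
chk score 0.82 dx -1 dy 1 e 0.0396 n 0.0002 h 0.0546 F [-0.4 -0.7 -0.4]
theta [(np.float64(143.5), np.int64(8)), (np.float64(135.66666666666666), np.int64(74)), (np.float64(131.875), np.int64(10)), (np.float64(125.95833333333334), np.int64(6))]
wrist_force: [0.4, 0.2, 0.1]
chk score 0.82 dx -1 dy 1 e 0.0294 n 0.0002 h 0.0543 F [-0.2  0.5  0.4]
theta [(np.float64(147.625), np.int64(10)), (np.float64(139.125), np.int64(12)), (np.float64(135.5), np.int64(74)), (np.float64(132.58333333333334), np.int64(8))]
```

```bash
cat > th2.py <<'E'
from h import *
import sys
R=np.array([.992,-.125,0]);U=np.array([0,0,1.]);C=np.array([.5352,-.1129,.11])
def ball(t): t=np.radians(t);return C+.062*(np.cos(t)*R+np.sin(t)*U)
def theta(c,mask_e=None):
    # dark-disc/bright-ring contrast over side balls & top ball, smoothed
    g=cv2.GaussianBlur(cv2.cvtColor(c['image'],cv2.COLOR_RGB2GRAY),(3,3),0)
    H=cv2.HoughCircles(g,cv2.HOUGH_GRADIENT,1,15,param1=60,param2=9,minRadius=8,maxRadius=34)
    out=[]
    for x,y,r in H[0]:
        if g[int(min(y,383)),int(min(x,511))]>60: continue
        for t in range(0,360,2):
            X=ball(t);u,v=proj(c,X);z=(c['R']@X+c['t'])[2];rr=c['fx']*.012/z
            if np.hypot(u-x,v-y)<5 and abs(r-rr)<3: out.append((t,round(float(np.hypot(u-x,v-y)),1),(float(x),float(y))))
    return out
if __name__=='__main__':
    for f in sys.argv[1:]: print(f,theta(ld(f)))
    c=ld('w13')
    for P in ((313.6,262),(181.8,221.4),(368.6,208.6)): print(min((np.hypot(*(np.array(proj(c,ball(t)))-P)),t) for t in range(0,360)))
    c=ld('w12')
    for P in ((293,228),(215,193),(377,198)): print(min((np.hypot(*(np.array(proj(c,ball(t)))-P)),t) for t in range(0,360)))
E
python3 th2.py w12 w13 w15 w17
```

```text
w12 [(0, 3.5, (377.5, 196.5)), (2, 2.3, (377.5, 196.5)), (4, 1.2, (377.5, 196.5)), (6, 0.8, (377.5, 196.5)), (8, 1.6, (377.5, 196.5)), (10, 2.6, (377.5, 196.5)), (12, 3.6, (377.5, 196.5)), (14, 4.6, (377.5, 196.5)), (358, 4.7, (377.5, 196.5))]
w13 [(78, 2.2, (312.5, 261.5)), (80, 2.4, (312.5, 261.5)), (344, 4.1, (368.5, 206.5)), (346, 2.2, (368.5, 206.5)), (348, 0.9, (368.5, 206.5)), (350, 2.1, (368.5, 206.5)), (352, 3.9, (368.5, 206.5)), (92, 2.0, (280.5, 262.5)), (94, 2.9, (280.5, 262.5))]
w15 [(84, 0.8, (163.5, 262.5)), (86, 4.1, (163.5, 262.5))]
w17 []
(np.float64(1.668361023839484), 78)
(np.float64(0.5164046726420995), 168)
(np.float64(0.8027546206317442), 349)
(np.float64(1.9783775642753625), 96)
(np.float64(0.48099035367698323), 185)
(np.float64(0.5186049528876496), 7)
```

The wheel was at 96° before the last push, was stopped at 78°, and is at 84° now; alignment is near 97°. Turn it back to there.

```bash
python3 -m crank '0 0 -0.005 0 0;0 0 -0.01 -0.002 0;0 0 -0.01 -0.002 0' |grep wrist; python3 chk.py; python3 -c "from h import *;snap('wrist','w18')"; python3 -m crank '0 0 -0.002 0 0;0 0 -0.004 0 0;0 0 -0.004 0 0' |grep wrist;python3 chk.py; python3 -c "from h import *;snap('wrist','w19')"; python3 th2.py w17 w18 w19 | head -3
```

```text
wrist_force: [2.3, -0.2, 1.3]
chk score 0.82 dx -1 dy 1 e 0.0195 n 0.0002 h 0.0566 F [1.4 0.2 2.5]
wrist_force: [3.9, -0.5, 3.7]
chk score 0.83 dx -1 dy 1 e 0.0161 n 0.0001 h 0.0567 F [2.3 0.4 4.9]
w17 []
w18 [(92, 3.9, (209.5, 260.5)), (94, 1.8, (209.5, 260.5)), (0, 3.0, (324.5, 215.5)), (2, 1.8, (324.5, 215.5)), (4, 0.9, (324.5, 215.5)), (6, 1.2, (324.5, 215.5)), (8, 2.3, (324.5, 215.5)), (10, 3.5, (324.5, 215.5)), (12, 4.7, (324.5, 215.5)), (358, 4.2, (324.5, 215.5))]
w19 [(0, 4.1, (329.5, 216.5)), (2, 2.9, (329.5, 216.5)), (4, 1.9, (329.5, 216.5)), (6, 1.3, (329.5, 216.5)), (8, 1.7, (329.5, 216.5)), (10, 2.6, (329.5, 216.5)), (12, 3.7, (329.5, 216.5)), (14, 4.9, (329.5, 216.5))]
```

```bash
python3 -m crank '0 0 0.012 -0.01 0;0 0 0.012 -0.06 0;0 0.03 -0.005 -0.08 0;0 0.085 -0.016 -0.08 0;0 0.088 -0.016 -0.07 0' |grep wrist; python3 -m crank '0 0 0 0.006 0;0 0 0 0.012 0;0 0 0 0.012 0' |grep -E 'pos|wrist'; python3 -c "
from h import *
s=status.state();print(s['tool_pos'],s['ee_rot'].T@(np.array([.5462,-.0256,.217])-s['tool_pos']))"
```

```text
wrist_force: [-0.0, 0.4, -0.4]
tool_pos: [0.5452, -0.0269, 0.2235]
wrist_force: [-0.4, -0.9, 0.5]
[ 0.54524345 -0.02692406  0.22354999] [0.00144178 0.00079025 0.00654731]
```

```bash
python3 -m crank '0 0.0012 0.0008 0.003 0;0 0.0012 0.0008 0.006 0;0 0.0012 0.0008 0.006 0' |grep -E 'pos|wrist'; python3 -m crank '0 0 0 0.001 0;0 0 0 0.003 0;0 0 0 0.003 0' |grep -E 'pos|wrist'; python3 -m crank '0 0 0 0.001 0;0 0 0 0.002 0;0 0 0 0.002 0' |grep -E 'pos|wrist'
```

```text
tool_pos: [0.5468, -0.0244, 0.2181]
wrist_force: [-0.6, 0.1, 0.4]
tool_pos: [0.5471, -0.0243, 0.2154]
wrist_force: [-0.4, 0.8, 0.6]
tool_pos: [0.5486, -0.0245, 0.2147]
wrist_force: [1.4, -0.1, 6.7]
```

```bash
python3 -m crank '0 0 -0.002 0.001 0;0 0 -0.002 0.002 0;0 0 -0.002 0.002 0' |grep -E 'pos|wrist'; python3 -m crank '0 0 0 0.001 0;0 0 0 0.0015 0;0 0 0 0.0015 0' |grep -E 'pos|wrist'
```

```text
tool_pos: [0.5484, -0.0245, 0.2144]
wrist_force: [1.0, -1.2, 12.1]
tool_pos: [0.5495, -0.0246, 0.214]
wrist_force: [0.9, -0.3, 16.6]
```

```bash
python3 -m crank '0 0 -0.002 0.0007 0;0 0 -0.002 0.0007 0;0 0 -0.002 0.0007 0' |grep -E 'pos|wrist'; python3 -m crank '0 0 0 0.0007 0;0 0 0 0.0007 0;0 0 0 0.0007 0' |grep -E 'pos|wrist'
```

```text
tool_pos: [0.5484, -0.0245, 0.214]
wrist_force: [2.2, 0.2, 17.9]
tool_pos: [0.5483, -0.0245, 0.2132]
wrist_force: [2.3, 0.1, 17.9]
```

```bash
python3 -m crank '0 0 0 0.0007 0;0 0 0 0.001 0;0 0 0 0.001 0' |grep -E 'pos|wrist'; python3 -m crank '0 0 0 0.0007 0;0 0 0 0.001 0;0 0 0 0.001 0' |grep -E 'pos|wrist'
```

```text
tool_pos: [0.5467, -0.0242, 0.2107]
wrist_force: [1.3, -0.7, 12.8]
tool_pos: [0.547, -0.0243, 0.2103]
wrist_force: [0.7, 0.1, 15.8]
```

The catch is giving way (16–18 N, moving down). Continue.

```bash
python3 -m crank '0 0 0 0.0007 0;0 0 0 0.001 0;0 0 0 0.001 0' |grep -E 'pos|wrist'; python3 -m crank '0 0 0 0.0007 0;0 0 0 0.001 0;0 0 0 0.001 0' |grep -E 'pos|wrist'; python3 -m crank '0 0 0 0.0007 0;0 0 0 0.001 0;0 0 0 0.001 0' |grep -E 'pos|wrist'
```

```text
tool_pos: [0.5474, -0.0244, 0.21]
wrist_force: [-0.1, -0.7, 19.9]
tool_pos: [0.5479, -0.0244, 0.2093]
wrist_force: [0.9, 0.1, 19.7]
tool_pos: [0.5481, -0.0245, 0.2086]
wrist_force: [-0.2, -0.2, 22.1]
```

```bash
python3 -m crank '0 0 0 0 0;0 0 0 0 0;0 0 0 0 0' |grep -E 'pos|wrist'; python3 -m crank '0 0 -0.001 0.0005 0;0 0 -0.001 0.0005 0;0 0 -0.001 0.0005 0' |grep -E 'pos|wrist'
```

```text
tool_pos: [0.5481, -0.0245, 0.2087]
wrist_force: [1.1, -0.0, 22.6]
tool_pos: [0.5476, -0.0244, 0.2083]
wrist_force: [0.7, 0.3, 22.1]
```

```bash
python3 -m crank '0 0 0 0.0005 0;0 0 0 0.0005 0;0 0 0 0.0005 0' |grep -E 'time|pos|wrist'; python3 -m crank '0 0 0 0.0005 0;0 0 0 0.0005 0;0 0 0 0.0005 0' |grep -E 'pos|wrist'
```

```text
time_s: 35.15
tool_pos: [0.5477, -0.0244, 0.208]
wrist_force: [1.6, -0.6, 22.3]
tool_pos: [0.5478, -0.0244, 0.2076]
wrist_force: [0.4, 0.1, 22.8]
```

```bash
python3 -m crank '0 0 0 0.0005 0;0 0 0 0.0005 0;0 0 0 0.0005 0' |grep -E 'pos|wrist'; python3 -m crank '0 0 0 0.0005 0;0 0 0 0.0005 0;0 0 0 0.0005 0' |grep -E 'pos|wrist'; python3 -m crank '0 0 0 0.0005 0;0 0 0 0.0005 0;0 0 0 0.0005 0' |grep -E 'pos|wrist'
```

```text
tool_pos: [0.5478, -0.0244, 0.2071]
wrist_force: [1.8, 0.7, 23.2]
tool_pos: [0.5478, -0.0244, 0.2065]
wrist_force: [0.7, 0.1, 22.8]
tool_pos: [0.548, -0.0245, 0.2063]
wrist_force: [0.6, 0.2, 24.1]
```

```bash
python3 -m crank '0 0 0 -0.004 0;0 0 -0.003 -0.004 0;0 0 -0.003 -0.004 0' |grep -E 'pos|wrist'; python3 -m crank '0 0 0 0.002 0;0 0 0 0.003 0;0 0 0 0.003 0' |grep -E 'pos|wrist'; python3 -m crank '0 0 0 0.001 0;0 0 0 0.001 0;0 0 0 0.001 0' |grep -E 'pos|wrist'
```

```text
tool_pos: [0.5421, -0.0236, 0.2064]
wrist_force: [2.9, -0.7, 8.4]
tool_pos: [0.5433, -0.0238, 0.2059]
wrist_force: [-1.1, -0.3, 22.4]
tool_pos: [0.5436, -0.0239, 0.2053]
wrist_force: [0.4, 0.3, 24.3]
```

```bash
python3 -m crank '0 0 0 -0.003 0;0 -0.001 0.001 -0.003 0;0 -0.001 0.001 -0.003 0' |grep -E 'pos|wrist'; python3 -m crank '0 0 0 0.002 0;0 0 0 0.003 0;0 0 0 0.003 0' |grep -E 'pos|wrist'; python3 -m crank '0 0 0 0.0005 0;0 0 0 0.0005 0;0 0 0 0.0005 0' |grep -E 'pos|wrist'
```

```text
tool_pos: [0.5419, -0.0243, 0.2055]
wrist_force: [0.3, 0.6, 12.5]
tool_pos: [0.5438, -0.0246, 0.2051]
wrist_force: [-1.1, 1.0, 24.4]
tool_pos: [0.544, -0.0246, 0.2049]
wrist_force: [-2.0, 1.2, 25.8]
```

Progress is slow with the force near 25 N, so I ease off and look at the wheel angle before pushing further.

```bash
python3 -m crank '0 0 0 -0.03 0;0 0 0 -0.07 0;0 0 0 -0.07 0;0 0 0 -0.07 0' |grep -E 'time|pos|wrist'
python3 - <<'E'
from h import *
snap('wrist','w20');snap('scene','s20');snap('top','t20')
E
python3 th2.py w20|head -1
python3 - <<'E'
from h import *
from th2 import ball
c=ld('w20');g=cv2.cvtColor(c['image'],cv2.COLOR_RGB2GRAY).astype(float)
best=[]
for th in range(0,90):
    s=[]
    for k in range(4):
        X=ball(th+90*k);u,v=proj(c,X);z=(c['R']@X+c['t'])[2];r=c['fx']*.012/z
        if not(20<u<490 and 20<v<365): continue
        yy,xx=np.mgrid[0:384,0:512];D=np.hypot(xx-u,yy-v);s.append(np.mean(g[D<r*.9]<50)-np.mean(g[(D>r*1.1)&(D<r*1.3)]<35))
    best.append((round(np.mean(s),3),th,len(s)))
print(sorted(best)[::-1][:5])
for f in('s3','s20'):
    a=ld(f)['image'].max(2);print(f);print(a[146:188:2,226:240:2])
E
```

```text
time_s: 39.4
tool_pos: [0.5388, -0.0241, 0.2686]
wrist_force: [-0.3, -0.1, 0.4]
w20 [(178, 4.5, (209.5, 254.5)), (180, 3.5, (209.5, 254.5)), (182, 2.5, (209.5, 254.5)), (184, 1.5, (209.5, 254.5)), (186, 0.7, (209.5, 254.5)), (188, 1.1, (209.5, 254.5)), (190, 2.1, (209.5, 254.5)), (192, 3.2, (209.5, 254.5)), (194, 4.3, (209.5, 254.5)), (100, 3.5, (252.5, 291.5)), (102, 1.1, (252.5, 291.5)), (104, 1.4, (252.5, 291.5)), (106, 3.9, (252.5, 291.5)), (0, 4.1, (330.5, 259.5)), (2, 3.3, (330.5, 259.5)), (4, 2.8, (330.5, 259.5)), (6, 2.8, (330.5, 259.5)), (8, 3.3, (330.5, 259.5)), (10, 4.0, (330.5, 259.5)), (12, 4.9, (330.5, 259.5)), (358, 5.0, (330.5, 259.5))]
[(np.float64(0.757), 61, 4), (np.float64(0.755), 62, 4), (np.float64(0.753), 55, 4), (np.float64(0.752), 60, 4), (np.float64(0.748), 59, 4)]
s3
[[176 221 244 241 222 176 160]
 [240 242 231 189 162 157 154]
 [237 202 160 149 152 157 152]
 [134  74  71  72 101 150 146]
 [ 58  33  34  32  58 122  98]
 [ 55  34  38  33  30  50  43]
 [ 70  21  23  20  19  35  43]
 [ 68  16  19  17  17  34  45]
 [ 32  16  18  17  17  35  42]
 [ 49  27  17  2
[... 312 characters left out ...]
160 176 170]
 [171 171 175 171 170 170 156]]
s20
[[176 222 244 241 221 176 159]
 [240 241 231 188 161 156 154]
 [236 205 165 156 156 155 152]
 [171 157 156 157 155 154 147]
 [156 156 156 156 151 132  96]
 [156 155 153 144 107  60  42]
 [156 148 118  78  47  42  44]
 [133  99  51  41  44  44  42]
 [ 59  40  35  38  43  43  45]
 [ 36  34  35  35  36  42  45]
 [ 71  34  37  40  34  36  44]
 [ 94  29  37  36  24  33  45]
 [105  14  24  16  17  31  43]
 [100  16  15  18  14  34  44]
 [ 84  23  15  13  35  94 101]
 [117  87  63  67  94 144 165]
 [155 128 119 121 112 156 170]
 [173 154 100  97 111 171 170]
 [174 168 105  97 115 179 172]
 [174 180 155 141 159 176 170]
 [170 171 175 170 169 170 157]]
```

The scene pixels show the knob about 26 mm lower than at the start (tip about 55 mm deep), so the pin is well into the shaft and the wheel is lined up (about 97°). Push on, centred.

```bash
python3 -m crank '0 -0.001 0.006 0.03 0;0 -0.001 0.006 0.055 0;0 -0.001 0.006 0.06 0;0 -0.001 0.006 0.06 0' |grep -E 'pos|wrist'; python3 -m crank '0 0 0 0.002 0;0 0 0 0.004 0;0 0 0 0.004 0' |grep -E 'pos|wrist'; python3 -m crank '0 0 0 0.002 0;0 0 0 0.003 0;0 0 0 0.003 0' |grep -E 'pos|wrist'; python3 -m crank '0 0 0 0.002 0;0 0 0 0.002 0;0 0 0 0.002 0' |grep -E 'pos|wrist'
```

```text
tool_pos: [0.5455, -0.0262, 0.2097]
wrist_force: [0.6, -0.0, 0.2]
tool_pos: [0.5458, -0.0261, 0.2061]
wrist_force: [-0.4, 0.3, -0.2]
tool_pos: [0.5475, -0.0262, 0.2054]
wrist_force: [-2.0, 0.7, 11.4]
tool_pos: [0.5484, -0.0261, 0.205]
wrist_force: [-4.0, 0.8, 19.3]
```

```bash
python3 -m crank '0 0 -0.003 0.001 0;0 0 -0.003 0.001 0;0 0 -0.003 0.001 0' |grep -E 'pos|wrist'; python3 -m crank '0 0 0 0.001 0;0 0 0 0.001 0;0 0 0 0.001 0' |grep -E 'pos|wrist'; python3 -m crank '0 0 0 0.001 0;0 0 0 0.001 0;0 0 0 0.001 0' |grep -E 'pos|wrist'
```

```text
tool_pos: [0.5474, -0.0261, 0.2048]
wrist_force: [-0.0, 0.3, 19.4]
tool_pos: [0.5478, -0.0262, 0.2045]
wrist_force: [-1.9, -0.3, 23.1]
tool_pos: [0.5481, -0.0262, 0.2041]
wrist_force: [-1.0, 0.5, 26.1]
```

```bash
python3 -m crank '0 0 -0.002 0.001 0;0 0 -0.002 0.001 0;0 0 -0.002 0.001 0' |grep -E 'pos|wrist'; python3 -m crank '0 0 0 0.001 0;0 0 0 0.001 0;0 0 0 0.001 0' |grep -E 'pos|wrist'; python3 -m crank '0 0 0 0.001 0;0 0 0 0.001 0;0 0 0 0.001 0' |grep -E 'time|pos|wrist'
```

```text
tool_pos: [0.5458, -0.0258, 0.201]
wrist_force: [2.9, -0.4, 13.6]
tool_pos: [0.5463, -0.026, 0.2006]
wrist_force: [1.7, -0.6, 16.9]
time_s: 43.42
tool_pos: [0.5466, -0.026, 0.2]
wrist_force: [1.8, -0.2, 17.6]
```

```bash
python3 -m crank '0 0 -0.001 0.0015 0;0 0 -0.001 0.0015 0;0 0 -0.001 0.0015 0' |grep -E 'pos|wrist'; python3 -m crank '0 0 0 0.0015 0;0 0 0 0.0015 0;0 0 0 0.0015 0' |grep -E 'pos|wrist'; python3 -m crank '0 0 -0.001 0.0015 0;0 0 -0.001 0.0015 0;0 0 -0.001 0.0015 0' |grep -E 'pos|wrist'; python3 -m crank '0 0 0 0.0015 0;0 0 0 0.0015 0;0 0 0 0.0015 0' |grep -E 'pos|wrist'
```

```text
tool_pos: [0.5465, -0.026, 0.1991]
wrist_force: [2.0, -0.7, 18.6]
tool_pos: [0.5468, -0.0261, 0.1978]
wrist_force: [3.2, -0.3, 21.7]
tool_pos: [0.5466, -0.026, 0.1969]
wrist_force: [3.8, 0.1, 22.7]
tool_pos: [0.5469, -0.026, 0.1957]
wrist_force: [3.3, -0.1, 22.9]
```

Sliding steadily now; home is at about .185.

```bash
python3 -m crank '0 0 -0.001 0.0015 0;0 0 -0.001 0.003 0;0 0 -0.001 0.003 0' |grep -E 'pos|wrist'; python3 -m crank '0 0 0 0.001 0;0 0 0 0.002 0;0 0 0 0.002 0' |grep -E 'pos|wrist'; python3 -m crank '0 0 -0.001 0.001 0;0 0 -0.001 0.002 0;0 0 -0.001 0.002 0' |grep -E 'pos|wrist'; python3 -m crank '0 0 0 0.001 0;0 0 0 0.002 0;0 0 0 0.002 0' |grep -E 'time|pos|wrist'
```

```text
tool_pos: [0.5467, -0.0257, 0.1929]
wrist_force: [4.0, 0.7, 22.0]
tool_pos: [0.5468, -0.0256, 0.1906]
wrist_force: [5.3, 0.9, 21.8]
tool_pos: [0.5467, -0.0255, 0.189]
wrist_force: [6.6, -0.2, 21.7]
time_s: 46.42
tool_pos: [0.5468, -0.0255, 0.1868]
wrist_force: [7.2, 0.1, 19.3]
```

```bash
python3 -m crank '0 0 0 0.001 0;0 0 0 0.002 0;0 0 0 0.002 0' |grep -E 'pos|wrist'; python3 -m crank '0 0 0 0.001 0;0 0 0 0.001 0;0 0 0 0.001 0' |grep -E 'pos|wrist'; python3 -m crank '0 0 0 0.001 0;0 0 0 0.001 0;0 0 0 0.001 0' |grep -E 'time|pos|wrist'
```

```text
tool_pos: [0.5469, -0.0254, 0.1851]
wrist_force: [7.0, -0.4, 21.9]
tool_pos: [0.547, -0.0254, 0.185]
wrist_force: [4.5, 1.0, 27.6]
time_s: 47.55
tool_pos: [0.5471, -0.0254, 0.1849]
wrist_force: [1.7, 1.0, 34.6]
```

Hard stop at .185 as computed: home. Withdraw and check.

```bash
python3 -m crank '0 0 0 -0.01 0;0 0 0 -0.05 0;0 0 0 -0.09 0;0 0 0 -0.09 0;0 0 0 -0.09 0' |grep -E 'time|pos|wrist'
python3 - <<'E'
from h import *
print(ld('s20')['image'].max(2)[158:190:2,226:240:2]);c=snap('scene','s21');a=c['image'].max(2);print(a[158:190:2,226:240:2])
print([proj(c,(.5462,-.0256,z)) for z in (.185,.159,.155)])
E
```

```text
time_s: 48.18
tool_pos: [0.536, -0.0248, 0.265]
wrist_force: [-0.3, 0.6, 0.0]
[[156 148 118  78  47  42  44]
 [133  99  51  41  44  44  42]
 [ 59  40  35  38  43  43  45]
 [ 36  34  35  35  36  42  45]
 [ 71  34  37  40  34  36  44]
 [ 94  29  37  36  24  33  45]
 [105  14  24  16  17  31  43]
 [100  16  15  18  14  34  44]
 [ 84  23  15  13  35  94 101]
 [117  87  63  67  94 144 165]
 [155 128 119 121 112 156 170]
 [173 154 100  97 111 171 170]
 [174 168 105  97 115 179 172]
 [174 180 155 141 159 176 170]
 [170 171 175 170 169 170 157]
 [172 171 169 168 168 153 110]]
[[155 149 118  79  48  41  43]
 [134  98  51  41  45  42  44]
 [ 60  44  42  44  45  44  45]
 [ 44  41  43  44  44  43  43]
 [122  54  41  43  44  42  44]
 [200 126  43  39  41  44  43]
 [194 103  37  35  36  39  44]
 [152  42  33  35  34  33  41]
 [113  31  35  35  33  59  96]
 [110  25  24  22  18  79 158]
 [128  37  17  18  18  70 162]
 [148  51  13  16  13  78 161]
 [163  96  47  34  53 103 165]
 [169 145 115 104 116 139 168]
 [171 165 158 151 153 167 156]
 [171 170 170 169 168 155 110]]
[[np.float64(231.79426994345937), np.float64(171.65432436942874)], [np.float64(232.6031937255967), np.float64(181.03206623159792)], [np.float64(232.7246300582027), np.float64(182.43986089039572)]]
```

The knob top, at row 171, matches the home prediction, and no shank shows between the collar and the block. I hand in.

```bash
python3 -c "
from cell import robot
print(robot.hand_in())"
```

```text
the job is handed in; nothing more can be done
None
```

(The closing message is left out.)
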